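# Tare the kitchen scale and weigh the lemon

### The arm

A 6-joint arm with a two-finger parallel gripper is mounted at the origin on a cart in front of the work surface, level with it; the furniture and walls round the work are solid. World frame = base frame: x ahead of the robot, y to its left, z up, the work surface at z = 0. Lengths are in m, angles in rad, forces in N, time in s.
With the tool pointing down it reaches from about 0.275 to 0.725 m from the base axis. Payload 5.6 kg.
Tool frame: the origin (TCP) lies between the finger pads; the fingertips stand 11 mm ahead of it and the grasp point (between the pads) lies 8 mm behind it; z points along the fingers, y is the line along which they close (so a half turn about z gives the same grasp; the last joint's range is limited). The gripper opens to 85 mm and grips with 20 to 120 N. Pads are 22 mm wide; open, the fingers measure 114 mm over their backs; the gripper's body (76 mm by 85 mm) begins 54 mm behind the grasp point. The pads swing forward as they close: fully open they stand 13 mm farther back than shut.
Start: joints at [1.505, 0.255, 0.108, 0, -1.424, -0.285], TCP at [0.189, 0.517, 0.212] pointing down, gripper open.
Joint ranges: [-2.95, 2.95], [-1.21, 1.97], [-1.09, 1.5], [-2.87, 1.71], [-2.94, -0.07], [-3.05, 3.05]. Speed limits (rad/s): [2.57, 2.57, 3.14, 3.14, 3.14, 3.14].

### API

Orientations are given as a 3x3 rotation matrix whose columns are the frame's x, y, z axes.
In Python, from rig import read_state, capture, close_job, search_frame, spot_point gives the robot as it stands. The module is installed in compiled form; this text tells all that it offers.
- The arm moves only by the tool step_arm, never from a script. Its argument "motion" is a list of rows, each an object of numbers: "tx", "ty", "tz": the shift along the tool's x, y, z in cm; "spin": the turn about the tool's z in rad. In form: [{"tx": .., "ty": .., "tz": .., "spin": ..}, ...]. A call has 1 to 20 rows; each row is the pose to reach, as a shift and turn from the pose commanded when the call began, along the tool's axes at that moment; what a row does not reach only later rows make up. A row lasts 1/12 s, in which the tool goes at most 41.7 mm and 7.16 degrees, less where a joint would pass 70% of its speed; a pose out of reach is approached as far as the arm can. A call with a gripper value outside its range is refused whole. "grip" is the opening, from 0 (shut) to 1 (fully open), set as the call begins (left out, the last holds). The fingers move at their own pace and stop on an object; "grip_force" is the grip in N (left out, the last holds). Time passes only in rows, so rows that repeat a pose let the fingers close. It gives the time, the measured TCP pose, the force, the opening and the grip force at its end, in the units of the state.
- read_state(): the state, without advancing time (a new reading comes with each control period).
- capture(name): name is "scene" or "top" or "wrist"; returns a dict with "image" (400x640x3 uint8, red, green, blue), "fovy" (degrees; the focal length in pixels is half the picture's height over the tangent of half this angle, whatever the lens; pixels are square), "cx", "cy" (the principal point, pixels), "dist_coeffs" ([k1, k2, p1, p2, k3] as OpenCV has them; the pictures are not rectified), "world_to_cam" (4x4, takes a point from world to camera coordinates); the wrist camera has in their place "mount" (4x4, takes a point from camera to tool coordinates, whose origin is the TCP and whose axes are the flange's). Camera axes: x right, y down, z forward; pixel columns grow to the right and rows downward; lengths in m; the calibration is good to about 2 mm. A picture is of the moment at which its call begins: read the wrist's pose just before it. There is no depth.
- close_job(): hands the job in; it is judged then, once.
Trained networks look in the newest picture that a camera, given by its name, has taken for a name from the list of things; names that differ only in an ending like _2 or _b are one class to them, and where a whole thing is asked for, a point or a joint stands for the part that bears it (a point fixed in the world has none). Each returns a list of dicts, best first, with "confidence" (0 to 1); they miss things now and then, are a little off and sometimes report something else, mostly with a low value. They report only what shows in the picture. A call takes as long as a camera call.
- search_frame(camera, label): "at" ([x, y, z] in m, in world coordinates, good to about 4 mm: the middle of the surface that is visible of it).
- spot_point(camera, label): "at" ([x, y, z] in m, in world coordinates, good to about 4 mm: a listed point, or the origin of a listed thing).
The state is a dict: "time_s": time; "joints": joint angles; "qvel": joint speeds; "tau": joint torques, N m; "tool_pos": TCP position; "tcp_rot": TCP orientation; "ft_force": force on the tool from outside, world axes, zero at the start; "moment": the same for the moment, N m; "width": finger opening in m; "grasp_force": force on a finger pad.
Only numpy, scipy, OpenCV 4.12 (cv2) and the standard library are available. Lean on these libraries where they do the work, as an engineer would, in place of code of your own. Each camera call takes 0.05 s, during which the arm holds its last target. There are 200 camera calls.

### The job

Weigh the lemon by itself on the kitchen scale: take it out of the white bowl, stand the empty bowl upright and fully home in the round collar of the scale and let go of it, press the big round tare button all the way down and release it, and only then lay the lemon back in the bowl on the scale. Lower bowl and lemon gently onto the scale without dropping them or pushing hard on the platform, never tare with the lemon in the bowl, do not press the small oblong unit button, and leave the other things on the worktop where they stand.

Things in the scene. Friction and masses are not known exactly. Their poses are not given: they have to be found in the camera images.
- scale: kitchen scale, fixed: grey slab 236 (x) x 200 (y) mm, flat top 36 mm above the worktop, console at its -x end (front) with a dark display in the middle. Origin on the worktop under the slab (which runs from x = -121 to +115 mm). On either half of the worktop, its front towards the robot to within about 0.3 rad. Behind it, a wall shelf overhangs all beyond world x = 590 mm, 410 to 450 mm up
- seat (a point): centre of the inner floor of the scale's round steel platform, 30 mm to +x of the scale's origin, 48 mm above the worktop unloaded. A collar round it stands 17 mm above the floor and widens upward: inner radius 65 mm at the floor, 69 at the top; outer 73. The bowl's tapered foot (radius 60) goes down into it, 3 mm to spare all round, until its underside rests on the floor; any yaw
- platform (a joint): how far the platform has sunk, m: 0 unloaded; spring 2500 N/m, stop at 0.006. Bowl and lemon together sink it 1 to 1.6 mm; beyond 0.005 (12.5 N in all) the scale is overloaded
- tare_top (a point): centre of the top of the tare button: the large round metal button, 32 mm across, on the console left of the display seen from the front (at x = -90, y = +60 mm of the scale), its top 48 mm above the worktop (9 mm above its black bezel) when up
- tare (a joint): tare button, pressed straight down: 0 up, 0.005 m fully down; spring, starts to move at 1.5 N and is fully down at 5 N; comes up by itself
- unit_top (a point): centre of the top of the unit button: the small oblong metal button, 12 x 24 mm, on the console right of the display (x = -90, y = -60 mm of the scale), top 43 mm above the worktop. Not to be pressed
- unit (a joint): unit button: 0 up, 0.003 m fully down
- bowl: white round plastic weighing bowl, about 0.2 kg, 62 mm high, outer radius 60 mm at the foot, 75 at the rim, wall 4, inner floor 5 mm above the underside, radius 57 mm. Origin under its centre, z up; its loop handle points to its own -x and reaches 120 mm from the centre. Stands on the other half of the worktop from the scale
- bowl_handle (a point): where to pinch the bowl's handle from above: the handle's straight top bar lies radially (along the bowl's x), 14 mm wide across (along the bowl's y), 13 mm high, its centre here, 98 mm to -x of the bowl's axis and 50.5 mm above the bowl's underside; free on both sides
- lemon: yellow lemon, about 0.09 kg, 71 mm long (along its x), 53 wide (y), 51 high; origin under its middle. It lies in the bowl at the start, at any yaw, with its middle up to about 9 mm from the bowl's axis
- lemon_mid (a point): middle of the lemon, 25.5 mm above its underside
- mug: bystander: plain white mug, brown inside, body 83 mm across, 93 high; origin under the middle of the whole mug with its handle: the body's axis is 15 mm to +y of it, the handle reaches 56 mm to -y. Leave it alone
- pepper_mill: bystander: turned wooden pepper mill, 58 across, 170 high; origin under its centre. Leave it alone
- egg_timer: bystander: round white clockwork timer with a ridge on its dial, 63 across, 51 high; origin under its centre. Leave it alone
- tomato: bystander: tomato, 69 across, 71 high; origin under its centre. Leave it alone
- spice_jar: bystander: spice jar with a green screw cap, 46 across, 106 high; origin under its centre. Leave it alone
- glass: bystander: plain clear drinking glass, 63 across at the rim, 98 high, upright; origin under its centre. Leave it alone

How it is judged:
By the outcome, as a careful person would: the job done as asked, in the order asked, and still so for the second after the job is handed in, with the robot touching nothing.
It also fails if it takes over 72 s, if anything falls off the work surface, if the arm or the gripper's body presses on something with over 40 N, if the wrist force passes 120 N, or if a joint passes its speed limit or range.

## Working session

There is one attempt and no reset: what is moved stays moved. The work goes in short steps, Python scripts to look and compute and a tool call to move; the robot and the scene stay as the last step left them, time stands still between calls to the robot, and variables do not carry over. Pictures are saved under pics/ and viewed, at most 10 in all, crops included, and the job is handed in when it is done.

Besides the shell and the picture viewer there is one more tool, called after "Emit:" as name(argument=value, ...) on one line, values as JSON. step_arm: Moves the arm, as the interface text tells. Its arguments: {"type":"object","properties":{"motion":{"type":"array","items":{"type":"object","properties":{"tx":{"type":"number"},"ty":{"type":"number"},"tz":{"type":"number"},"spin":{"type":"number"}}}},"grip":{"type":"number"},"grip_force":{"type":"number"}},"required":["motion"]}

```bash
mkdir -p pics
cat > h.py <<'E'
import numpy as np, cv2
from rig import *
def snap(cam,fn=None):
    s=read_state(); c=capture(cam)
    if fn: cv2.imwrite('pics/'+fn,c['image'][:,:,::-1])
    return s,c
def look(cam,labels):
    for l in labels:
        for f in (spot_point,):
            r=f(cam,l)
            print(cam,l,[(np.round(d['at'],4).tolist(),round(d['confidence'],2)) for d in r[:2]])
def proj(c,p,s=None):
    f=200/np.tan(np.radians(c['fovy'])/2)
    K=np.array([[f,0,c['cx']],[0,f,c['cy']],[0,0,1]])
    if 'mount' in c:
        T=np.eye(4);T[:3,:3]=s['tcp_rot'];T[:3,3]=s['tool_pos'];W=np.linalg.inv(T@c['mount'])
    else: W=np.array(c['world_to_cam'])
    return cv2.projectPoints(np.atleast_2d(np.array(p,float)),cv2.Rodrigues(W[:3,:3])[0],W[:3,3],K,np.array(c['dist_coeffs'],float))[0][:,0]
def tool(s,p):  # world point -> shift in tool axes cm
    return np.round(np.array(s['tcp_rot']).T@(np.array(p)-s['tool_pos'])*100,2)
E
python3 - <<'E'
from h import *
s,c=snap('top','top1.png'); print({k:np.round(v,3).tolist() for k,v in s.items()})
L=['scale','seat','tare_top','unit_top','bowl','bowl_handle','lemon','lemon_mid','mug','pepper_mill','egg_timer','tomato','spice_jar','glass']
look('top',L)
s,c=snap('scene','scene1.png'); look('scene',L)
E
```

```text
{'time_s': 0.0, 'joints': [1.505, 0.256, 0.107, -0.0, -1.424, -0.285], 'qvel': [0.001, 0.0, -0.001, 0.001, 0.001, 0.001], 'tau': [-0.001, -38.663, 23.794, 5.365, -0.006, -0.0], 'tool_pos': [0.189, 0.516, 0.212], 'tcp_rot': [[0.939, -0.344, -0.001], [-0.344, -0.939, -0.002], [0.0, 0.002, -1.0]], 'ft_force': [0.15, 0.314, -0.336], 'moment': [0.049, 0.003, 0.007], 'grasp_force': 0.0, 'width': 0.085}
top scale [([0.4675, 0.2017, 0.0015], 0.77)]
top seat []
top tare_top [([0.3708, 0.257, 0.05], 0.71), ([0.4644, 0.2063, 0.0006], 0.28)]
top unit_top [([0.375, 0.1411, 0.0438], 0.59)]
top bowl [([0.4622, -0.2273, -0.0024], 0.79)]
top bowl_handle [([0.3876, -0.1688, 0.0523], 0.97), ([0.4117, -0.3349, -0.0022], 0.24)]
top lemon [([0.4576, -0.2266, 0.007], 0.72)]
top lemon_mid [([0.4588, -0.2322, 0.0317], 0.56)]
top mug [([0.5417, -0.0008, -0.0013], 0.79)]
top pepper_mill [([0.6307, -0.0379, 0.003], 0.87)]
top egg_timer [([0.6411, 0.0327, -0.0027], 0.94), ([0.467, 0.2007, 0.0018], 0.34)]
top tomato [([0.5804, -0.233, 0.0035], 0.73)]
top spice_jar [([0.4128, -0.3351, -0.0002], 0.72), ([0.4564, -0
[... 223 characters left out ...]
, 0.0441], 0.43)]
scene unit_top [([0.3805, 0.1373, 0.0427], 0.45)]
scene bowl [([0.4613, -0.231, -0.0001], 0.96), ([0.5347, -0.3143, 0.0039], 0.2)]
scene bowl_handle [([0.391, -0.1699, 0.0513], 0.75)]
scene lemon [([0.4519, -0.2258, 0.0065], 0.56)]
scene lemon_mid [([0.4569, -0.2282, 0.0303], 0.85)]
scene mug [([0.545, 0.0011, -0.0013], 0.88), ([0.3773, 0.14, 0.0396], 0.37)]
scene pepper_mill [([0.634, -0.0371, 0.002], 0.81), ([0.3793, 0.1387, 0.0419], 0.21)]
scene egg_timer [([0.6428, 0.0336, 0.0006], 0.78)]
scene tomato [([0.5826, -0.2315, -0.0001], 0.56)]
scene spice_jar [([0.4111, -0.3369, 0.0007], 0.83), ([0.539, -0.3132, 0.0011], 0.42)]
scene glass [([0.5374, -0.3143, -0.0004], 0.67)]
```

View pics/top1.png

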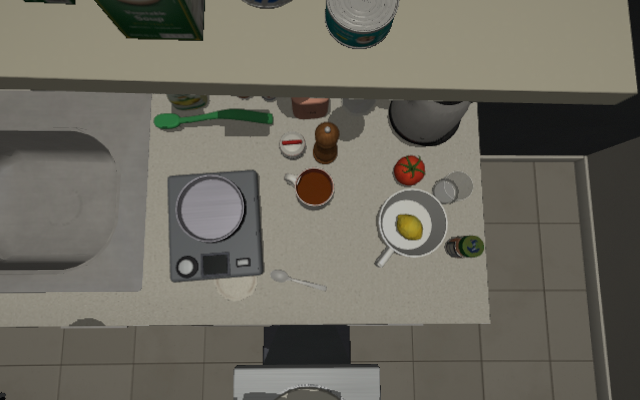

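View pics/scene1.png

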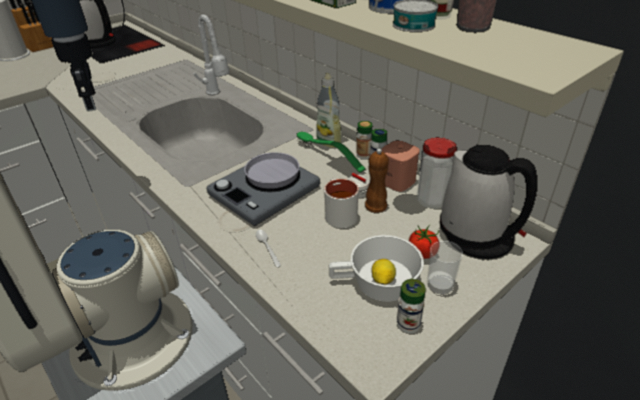

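Scale is at the left (platform about px 210,208, tare 187,267, unit 243,262). The bowl with the lemon is at (412,222), its handle towards lower left. Tomato, glass and jar stand close to the bowl. I'll measure the lemon's yaw and work out the first move.

```bash
cat >> h.py <<'E'
def back(c,uv,z,s=None):
    from scipy.optimize import fsolve
    return fsolve(lambda q: proj(c,[q[0],q[1],z],s)[0]-uv,[0.45,0.0 if s is None else s['tool_pos'][1]])
def lemon(c,z,s=None,box=None):
    h=cv2.cvtColor(c['image'],cv2.COLOR_RGB2HSV); m=cv2.inRange(h,(18,120,60),(36,255,255))
    if box is not None: k=np.zeros_like(m); k[box[1]:box[3],box[0]:box[2]]=255; m&=k
    n,l,st,_=cv2.connectedComponentsWithStats(m); i=1+np.argmax(st[1:,4])
    cn=cv2.findContours((l==i).astype(np.uint8),0,2)[0][0][:,0].astype(float)
    P=np.array([back(c,u,z,s) for u in cv2.convexHull(cn.astype(np.float32))[:,0]])
    r=cv2.minAreaRect((P*1000).astype(np.float32)); b=cv2.boxPoints(r)
    e=[b[1]-b[0],b[2]-b[1]]; e=max(e,key=np.linalg.norm)
    return np.array(r[0])/1000,r[1],np.arctan2(e[1],e[0])%np.pi,st[i]
E
python3 - <<'E'
from h import *
s,c=snap('top'); print(lemon(c,0.03,None,(360,180,460,270)))
print(tool(s,[.42,-.22,.27]))
E
```

```text
(array([ 0.45349008, -0.22755437]), (53.61238098144531, 53.37558364868164), np.float32(1.5401376), array([397, 215,  25,  25, 510], dtype=int32))
[47.01 61.22 -5.75]
```

Emit:
step_arm(motion=[{"tx":2.3,"ty":3.0,"tz":-0.5},{"tx":4.6,"ty":6.0,"tz":-1},{"tx":7,"ty":9.1,"tz":-1.5},{"tx":9.4,"ty":12.2,"tz":-2},{"tx":11.8,"ty":15.3,"tz":-2.5},{"tx":14.1,"ty":18.4,"tz":-3},{"tx":16.5,"ty":21.4,"tz":-3.5},{"tx":18.8,"ty":24.5,"tz":-4},{"tx":21.2,"ty":27.5,"tz":-4.5},{"tx":23.5,"ty":30.6,"tz":-5},{"tx":26,"ty":33.8,"tz":-5.7},{"tx":28.5,"ty":37,"tz":-5.7},{"tx":31,"ty":40.2,"tz":-5.7},{"tx":33.5,"ty":43.4,"tz":-5.7},{"tx":36,"ty":46.6,"tz":-5.7},{"tx":38.5,"ty":49.8,"tz":-5.7},{"tx":41,"ty":53,"tz":-5.7},{"tx":43.5,"ty":56.5,"tz":-5.7},{"tx":47,"ty":61.2,"tz":-5.7},{"tx":47,"ty":61.2,"tz":-5.7}])

```text
validation failed for argument at $.mo...
```

Run:
```python
from h import *
s,c=snap('wrist','w1.png'); print(s['time_s'],s['tool_pos'],np.round(s['tcp_rot'],3).tolist(),np.round(s['joints'],2),s['ft_force'])
look('wrist',['lemon_mid','bowl','bowl_handle','lemon','spice_jar','tomato','glass'])
try: print(lemon(c,0.03,s))
except Exception as e: print(e)
```

```text
1.55 [0.18898292 0.51651354 0.21249738] [[0.939, -0.344, 0.0], [-0.344, -0.939, 0.0], [0.0, -0.0, -1.0]] [ 1.5   0.26  0.11  0.   -1.42 -0.28] [-0.96331434  0.02630701 -1.03899449]
wrist lemon_mid []
wrist bowl []
wrist bowl_handle []
wrist lemon []
wrist spice_jar []
wrist tomato []
wrist glass []
attempt to get argmax of an empty sequence
```

View pics/w1.png

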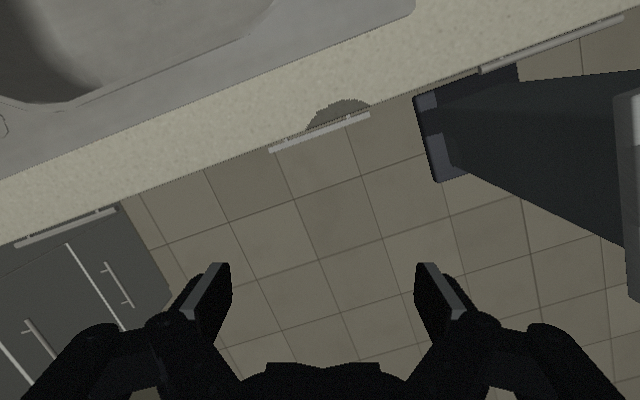

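The wrist picture shows only floor and the counter edge. The move was refused, so the arm hasn't left its start. I'll try one row with all four fields.

Emit:
step_arm(motion=[{"tx":2.4,"ty":3.1,"tz":-0.5,"spin":0.0}])

```text
time_s: 2.03
tool_pos: [0.1996, 0.4817, 0.2144]
tcp_rot: [[0.94, -0.342, -0.001], [-0.342, -0.94, -0.004], [0.0, 0.004, -1.0]]
ft_force: [0.8, -0.3, 0.9]
width: 0.0854
grasp_force: 0.0
```

Emit:
step_arm(motion=[{"tx":2.4,"ty":3.1,"tz":-0.5,"spin":0},{"tx":4.8,"ty":6.2,"tz":-1,"spin":0},{"tx":7.2,"ty":9.3,"tz":-1.5,"spin":0},{"tx":9.6,"ty":12.4,"tz":-2,"spin":0},{"tx":12,"ty":15.5,"tz":-2.5,"spin":0},{"tx":14.4,"ty":18.7,"tz":-3,"spin":0},{"tx":16.8,"ty":21.9,"tz":-3.5,"spin":0},{"tx":19.2,"ty":25,"tz":-4,"spin":0},{"tx":21.6,"ty":28.1,"tz":-4.5,"spin":0},{"tx":24,"ty":31.3,"tz":-5.2,"spin":0},{"tx":26.5,"ty":34.4,"tz":-5.2,"spin":0},{"tx":29,"ty":37.6,"tz":-5.2,"spin":0},{"tx":31.5,"ty":40.8,"tz":-5.2,"spin":0},{"tx":34,"ty":44,"tz":-5.2,"spin":0},{"tx":36.5,"ty":47.3,"tz":-5.2,"spin":0},{"tx":39,"ty":50.6,"tz":-5.2,"spin":0},{"tx":41.5,"ty":54,"tz":-5.2,"spin":0},{"tx":44.6,"ty":58.1,"tz":-5.2,"spin":0},{"tx":44.6,"ty":58.1,"tz":-5.2,"spin":0},{"tx":44.6,"ty":58.1,"tz":-5.2,"spin":0}])

```text
time_s: 3.7
tool_pos: [0.4201, -0.2223, 0.2684]
tcp_rot: [[0.938, -0.348, -0.002], [-0.348, -0.938, 0.0], [-0.002, 0.001, -1.0]]
ft_force: [-0.3, 0.2, -0.0]
width: 0.0851
grasp_force: 0.0
```

Run:
```python
from h import *
s,c=snap('wrist','w2.png'); print(s['time_s'],s['tool_pos'],np.round(s['tcp_rot'],3).tolist(),np.round(s['joints'],2),s['ft_force'])
look('wrist',['lemon_mid','bowl','bowl_handle','lemon','spice_jar','tomato','glass'])
try: print(lemon(c,0.03,s))
except Exception as e: print(e)
```

```text
3.7 [ 0.42011042 -0.22230619  0.26835573] [[0.938, -0.348, -0.002], [-0.348, -0.938, 0.0], [-0.002, 0.001, -1.0]] [-0.16  0.1   0.05  0.   -1.53  1.37] [-0.27067719  0.2189959  -0.00999209]
wrist lemon_mid [([0.4552, -0.2271, 0.0284], 0.77)]
wrist bowl []
wrist bowl_handle []
wrist lemon [([0.45, -0.2271, 0.0054], 0.61)]
wrist spice_jar [([0.4078, -0.3381, -0.0], 0.55)]
wrist tomato [([0.5836, -0.2278, 0.0024], 0.74)]
wrist glass [([0.5381, -0.3171, -0.0009], 0.96)]
(array([ 0.45672128, -0.22997775]), (56.85791778564453, 54.479339599609375), np.float32(1.4542147), array([ 291,  117,   52,   44, 1698], dtype=int32))
```

View pics/w2.png

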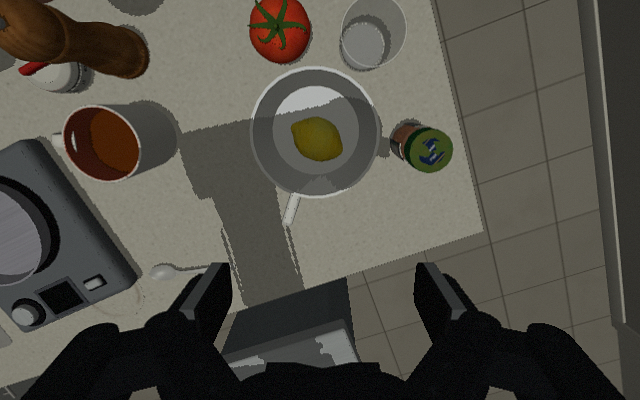

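The lemon lies at px (317,138) in the bowl (316,131), long axis about 25° down to the right, and nothing else is inside. I'll get its axis by moments.

Run:
```python
from h import *
s=read_state(); c=capture('wrist')
h=cv2.cvtColor(c['image'],cv2.COLOR_RGB2HSV); m=cv2.inRange(h,(18,120,60),(36,255,255))
n,l,st,ce=cv2.connectedComponentsWithStats(m); i=1+np.argmax(st[1:,4])
v,u=np.nonzero(l==i); P=np.array([back(c,q,.033,s) for q in zip(u[::4],v[::4])])
w,V=np.linalg.eigh(np.cov(P.T)); ctr=P.mean(0); a=np.degrees(np.arctan2(V[1,1],V[0,1]))
ext=np.ptp((P-ctr)@V,axis=0); print(ctr,a%180,ext)
print('shift',tool(s,[*ctr,.12]), tool(s,[.44,-.09,.12]))
```

```text
[ 0.45760975 -0.23020628] 42.487425781459365 [0.04999947 0.06787069]
shift [ 3.9  -0.21 15.  ] [ -2.55 -12.78  15.  ]
```

Emit:
step_arm(grip=0.8, grip_force=20, motion=[{"tx":0.6,"ty":0,"tz":1.5,"spin":-0.12},{"tx":1.2,"ty":-0.1,"tz":3,"spin":-0.24},{"tx":1.8,"ty":-0.1,"tz":4.5,"spin":-0.36},{"tx":2.4,"ty":-0.15,"tz":6,"spin":-0.48},{"tx":3,"ty":-0.2,"tz":7.5,"spin":-0.6},{"tx":3.4,"ty":-0.25,"tz":9,"spin":-0.72},{"tx":3.8,"ty":-0.25,"tz":10.5,"spin":-0.84},{"tx":3.8,"ty":-0.25,"tz":12,"spin":-0.96},{"tx":3.8,"ty":-0.25,"tz":13.5,"spin":-1.08},{"tx":3.8,"ty":-0.25,"tz":15,"spin":-1.096},{"tx":3.8,"ty":-0.25,"tz":17,"spin":-1.096},{"tx":3.8,"ty":-0.25,"tz":19,"spin":-1.096},{"tx":3.8,"ty":-0.25,"tz":20.5,"spin":-1.096},{"tx":3.8,"ty":-0.25,"tz":21.5,"spin":-1.096},{"tx":3.8,"ty":-0.25,"tz":22.5,"spin":-1.096},{"tx":3.8,"ty":-0.25,"tz":23.3,"spin":-1.096},{"tx":3.8,"ty":-0.25,"tz":24,"spin":-1.096},{"tx":3.8,"ty":-0.25,"tz":24.3,"spin":-1.096},{"tx":3.8,"ty":-0.25,"tz":24.3,"spin":-1.096}])

```text
time_s: 5.73
tool_pos: [0.4564, -0.2304, 0.0261]
tcp_rot: [[0.735, 0.678, -0.001], [0.678, -0.735, 0.0], [-0.0, -0.001, -1.0]]
ft_force: [1.0, 0.0, 0.7]
width: 0.0684
grasp_force: 0.0
```

Emit:
step_arm(grip=0.3, grip_force=20, motion=[{"tx":0,"ty":0,"tz":0,"spin":0},{"tx":0,"ty":0,"tz":0,"spin":0},{"tx":0,"ty":0,"tz":0,"spin":0},{"tx":0,"ty":0,"tz":0,"spin":0},{"tx":0,"ty":0,"tz":0,"spin":0},{"tx":0,"ty":0,"tz":0,"spin":0}])

```text
time_s: 6.23
tool_pos: [0.4567, -0.2302, 0.0284]
tcp_rot: [[0.735, 0.678, 0.001], [0.678, -0.735, 0.0], [0.001, 0.001, -1.0]]
ft_force: [-4.5, 4.6, 12.7]
width: 0.0325
grasp_force: 17.5
```

Run:
```python
from h import *
s,c=snap('wrist','w3.png');a=c['image'];s,c=snap('scene');b=c['image'][220:340,310:470]
o=np.hstack([cv2.resize(a,(480,300)),cv2.resize(b,(320,300))[:, :320]])
cv2.imwrite('pics/m3.png',o[:,:,::-1]); print(read_state())
```

```text
{'time_s': 6.3333, 'joints': array([-1.60263242e-01,  3.15748831e-01, -3.07234565e-01, -2.67206900e-04,
       -9.46648803e-01,  2.47676476e+00]), 'qvel': array([ 0.00060738,  0.00073863, -0.00083586,  0.00024063,  0.00088962,
       -0.00099992]), 'tau': array([-1.31080013e+00, -3.22181404e+01,  1.85831130e+01,  4.64287922e+00,
        1.92761846e+00, -9.90001427e-03]), 'tool_pos': array([ 0.45674339, -0.23015298,  0.02837445]), 'tcp_rot': array([[ 7.34714953e-01,  6.78374923e-01,  1.18382729e-03],
       [ 6.78375373e-01, -7.34715490e-01,  2.82776210e-05],
       [ 8.88959074e-04,  7.82303286e-04, -9.99999299e-01]]), 'ft_force': array([-4.38951825,  4.1128493 , 11.26322351]), 'moment': array([ 1.95692972,  1.63020173, -0.0019884 ]), 'grasp_force': 17.48914228286594, 'width': 0.032848897033511675}
```

View pics/m3.png

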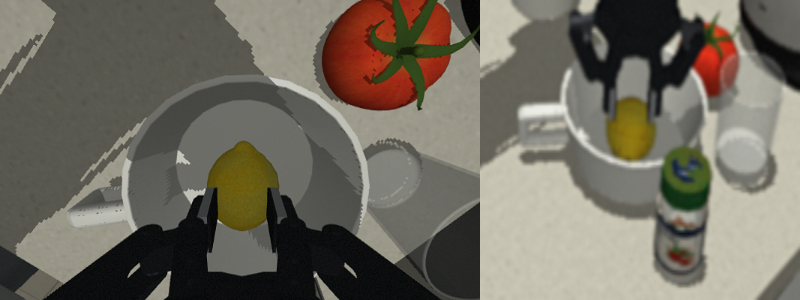

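The jaws straddle the lemon across its width, but the opening is too small, so they hold its top or one end. I'll project expected points to see which.

Run:
```python
from h import *
s,c=snap('wrist'); R=np.array(s['tcp_rot']);p=np.array(s['tool_pos'])
im=c['image'].copy()
print(c['mount'].round(3))
look('wrist',['lemon_mid','bowl'])
t=np.linspace(0,2*np.pi,40)
def ell(ctr,yaw,col):
    for k in range(12):
        z=np.cos(np.pi*(k+.5)/12);r=np.sin(np.pi*(k+.5)/12)
        X=np.c_[.0355*r*np.cos(t),.0265*r*np.sin(t),np.full(40,.0255*z)]
        X=X@np.array([[np.cos(yaw),np.sin(yaw),0],[-np.sin(yaw),np.cos(yaw),0],[0,0,1]])+ctr
        cv2.polylines(im,[proj(c,X,s).astype(np.int32)],True,col,1)
ell([.457,-.2295,.0305],np.radians(42.5),(0,0,255))
for d,col in((0,(255,0,0)),(-.008,(0,255,0)),(.011,(255,0,255))):
    for y in (-.016,0,.016):
        u=proj(c,p+R@[0,y,d],s)[0]; cv2.circle(im,tuple(int(q) for q in u),3,col,-1); print(d,y,u)
cv2.imwrite('pics/w4.png',im[100:400,120:540,::-1])
```

```text
[[ 0.001 -0.952 -0.306  0.079]
 [ 1.     0.001  0.001  0.003]
 [-0.    -0.306  0.952 -0.162]
 [ 0.     0.     0.     1.   ]]
wrist lemon_mid [([0.4579, -0.2283, 0.0275], 0.77)]
wrist bowl []
0 -0.016 [288.4392532  248.98893613]
0 0 [316.84020842 249.00928869]
0 0.016 [345.23870753 249.02661291]
-0.008 -0.016 [286.92837615 255.5474052 ]
-0.008 0 [316.59613576 255.56866506]
-0.008 0.016 [346.26126834 255.58614038]
0.011 -0.016 [290.31788171 240.83465712]
0.011 0 [317.1436873  240.85391722]
0.011 0.016 [343.96724776 240.87096338]
```

View pics/w4.png

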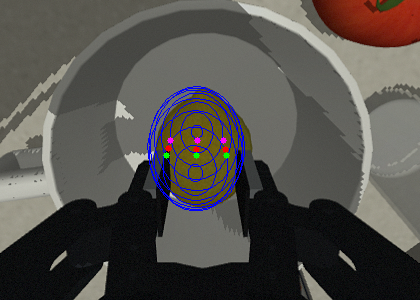

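The jaws hold the lemon above its middle, with the lemon about 3–4 mm to tool +y; that fits the upward and sideways forces. I'll open, re-measure from here, shift and go deeper.

Emit:
step_arm(grip=0.85, motion=[{"tx":0,"ty":0,"tz":0,"spin":0},{"tx":0,"ty":0,"tz":0,"spin":0},{"tx":0,"ty":0,"tz":0,"spin":0},{"tx":0,"ty":0,"tz":0,"spin":0},{"tx":0,"ty":0,"tz":0,"spin":0}])

```text
time_s: 6.9
tool_pos: [0.4566, -0.2305, 0.0264]
tcp_rot: [[0.735, 0.678, -0.0], [0.678, -0.735, 0.0], [-0.0, -0.0, -1.0]]
ft_force: [0.2, -0.3, -0.4]
width: 0.0728
grasp_force: 0.0
```

Run:
```python
from h import *
s,c=snap('wrist'); R=np.array(s['tcp_rot']);p=np.array(s['tool_pos']); print(p,s['ft_force'],s['width'])
im=c['image'].copy()
h=cv2.cvtColor(im,cv2.COLOR_RGB2HSV); m=cv2.inRange(h,(18,100,40),(36,255,255))
n,l,st,ce=cv2.connectedComponentsWithStats(m); i=1+np.argmax(st[1:,4])
print(st[i]); bb=st[i]; lo,hi=bb[0],bb[0]+bb[2]; r0,r1=bb[1],bb[1]+bb[3]
# predicted bbox of ellipsoid at offset (dx,dy) in tool frame
rng=np.random.default_rng(0);X=rng.normal(size=(3000,3));X/=np.linalg.norm(X,axis=1)[:,None];X*=[.0355,.0265,.0255]
for dy in(0,.003,.006):
  for dx in (-.004,0,.004):
    o=p.copy();o[2]=.0305; q=proj(c,o+(X+[dx,dy,0])@np.diag([1,1,1])@R.T,s); print(dx,dy,q.min(0).round(),q.max(0).round())
print('actual',lo,r0,hi,r1)
cv2.imwrite('pics/w5.png',im[100:400,120:540,::-1])
```

```text
[ 0.45655644 -0.23049282  0.02636054] [ 0.18815638 -0.3437574  -0.41657278] 0.07278585267346215
[ 275  188   97  122 8688]
-0.004 0 [268. 196.] [365. 320.]
0 0 [268. 189.] [365. 314.]
0.004 0 [268. 182.] [366. 308.]
-0.004 0.003 [274. 196.] [370. 320.]
0 0.003 [274. 189.] [371. 314.]
0.004 0.003 [273. 182.] [371. 308.]
-0.004 0.006 [279. 196.] [376. 320.]
0 0.006 [279. 189.] [376. 314.]
0.004 0.006 [279. 182.] [377. 308.]
actual 275 188 372 310
```

View pics/w5.png

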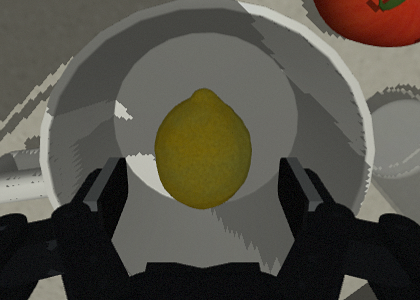

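Jaws open: the lemon (crop px 155–251, 88–208) sits about 3.7 mm to tool +y and below the pads. Shift and descend 10 mm.

Emit:
step_arm(motion=[{"tx":0.1,"ty":0.37,"tz":0,"spin":0},{"tx":0.1,"ty":0.37,"tz":0.4,"spin":0},{"tx":0.1,"ty":0.37,"tz":0.8,"spin":0},{"tx":0.1,"ty":0.37,"tz":1.0,"spin":0},{"tx":0.1,"ty":0.37,"tz":1.0,"spin":0},{"tx":0.1,"ty":0.37,"tz":1.0,"spin":0}])

```text
time_s: 7.45
tool_pos: [0.4596, -0.2325, 0.0162]
tcp_rot: [[0.735, 0.678, -0.001], [0.678, -0.735, 0.0], [-0.001, -0.001, -1.0]]
ft_force: [-0.1, 0.7, 0.9]
width: 0.0725
grasp_force: 0.0
```

Emit:
step_arm(grip=0.4, grip_force=20, motion=[{"tx":0,"ty":0,"tz":0,"spin":0},{"tx":0,"ty":0,"tz":0,"spin":0},{"tx":0,"ty":0,"tz":0,"spin":0},{"tx":0,"ty":0,"tz":0,"spin":0},{"tx":0,"ty":0,"tz":0,"spin":0},{"tx":0,"ty":0,"tz":0,"spin":0}])

```text
time_s: 7.95
tool_pos: [0.4596, -0.2323, 0.017]
tcp_rot: [[0.735, 0.678, -0.0], [0.678, -0.735, 0.0], [0.0, -0.0, -1.0]]
ft_force: [-2.0, 1.8, 5.1]
width: 0.0469
grasp_force: 20.1
```

Still a bit above the middle. Open, go 6 mm deeper and grip again.

Emit:
step_arm(grip=0.8, motion=[{"tx":0,"ty":0,"tz":0,"spin":0},{"tx":0,"ty":0,"tz":0,"spin":0},{"tx":0,"ty":0.1,"tz":0,"spin":0},{"tx":0,"ty":0.1,"tz":0.2,"spin":0},{"tx":0,"ty":0.1,"tz":0.4,"spin":0},{"tx":0,"ty":0.1,"tz":0.6,"spin":0},{"tx":0,"ty":0.1,"tz":0.6,"spin":0}])

```text
time_s: 8.53
tool_pos: [0.4601, -0.2331, 0.0098]
tcp_rot: [[0.735, 0.678, -0.001], [0.678, -0.735, 0.0], [-0.001, -0.001, -1.0]]
ft_force: [-0.4, 0.9, 0.2]
width: 0.0685
grasp_force: 0.0
```

Emit:
step_arm(grip=0.4, grip_force=20, motion=[{"tx":0,"ty":0,"tz":0,"spin":0},{"tx":0,"ty":0,"tz":0,"spin":0},{"tx":0,"ty":0,"tz":0,"spin":0},{"tx":0,"ty":0,"tz":0,"spin":0},{"tx":0,"ty":0,"tz":0,"spin":0},{"tx":0,"ty":0,"tz":0,"spin":0}])

```text
time_s: 9.03
tool_pos: [0.4605, -0.2333, 0.0107]
tcp_rot: [[0.735, 0.678, 0.0], [0.678, -0.735, -0.0], [-0.0, 0.0, -1.0]]
ft_force: [-1.0, 0.0, 3.2]
width: 0.0495
grasp_force: 20.7
```

Emit:
step_arm(grip_force=25, motion=[{"tx":0,"ty":0,"tz":-0.3,"spin":0},{"tx":0,"ty":0,"tz":-0.8,"spin":0},{"tx":0,"ty":0,"tz":-1.5,"spin":0},{"tx":0,"ty":0,"tz":-2,"spin":0},{"tx":0,"ty":0,"tz":-2,"spin":0},{"tx":0,"ty":0,"tz":-2,"spin":0}])

```text
time_s: 9.53
tool_pos: [0.4609, -0.2332, 0.031]
tcp_rot: [[0.735, 0.678, 0.001], [0.678, -0.735, -0.0], [0.001, 0.001, -1.0]]
ft_force: [-0.2, -0.5, -1.2]
width: 0.0493
grasp_force: 25.8
```

Run:
```python
from h import *
s,c=snap('wrist'); R=np.array(s['tcp_rot']);p=np.array(s['tool_pos']); print(p,s['ft_force'],s['width'],s['grasp_force'])
im=c['image'].copy()
h=cv2.cvtColor(im,cv2.COLOR_RGB2HSV); m=cv2.inRange(h,(18,100,40),(36,255,255))
n,l,st,ce=cv2.connectedComponentsWithStats(m); i=1+np.argmax(st[1:,4]); print(st[i])
look('wrist',['lemon_mid'])
print('shift',tool(s,[.43,-.07,p[2]]))
```

```text
[ 0.46092607 -0.23321423  0.03097981] [-0.17202781 -0.54306503 -1.23313667] 0.04925376497025525 25.84120891056955
[  271   199   104   132 10368]
wrist lemon_mid [([0.4598, -0.2339, 0.047], 0.68)]
shift [ 8.790e+00 -1.409e+01 -1.000e-02]
```

Emit:
step_arm(motion=[{"tx":0,"ty":0,"tz":-2.5,"spin":0},{"tx":0,"ty":0,"tz":-5.5,"spin":0},{"tx":0,"ty":0,"tz":-8,"spin":0},{"tx":1,"ty":-1.6,"tz":-9,"spin":0},{"tx":2.7,"ty":-4.3,"tz":-9,"spin":0},{"tx":4.5,"ty":-7.2,"tz":-9,"spin":0},{"tx":6.3,"ty":-10.1,"tz":-9,"spin":0},{"tx":7.8,"ty":-12.5,"tz":-8,"spin":0},{"tx":8.6,"ty":-13.8,"tz":-6.5,"spin":0},{"tx":8.8,"ty":-14.1,"tz":-4.5,"spin":0},{"tx":8.8,"ty":-14.1,"tz":-2.5,"spin":0},{"tx":8.8,"ty":-14.1,"tz":-0.5,"spin":0},{"tx":8.8,"ty":-14.1,"tz":1,"spin":0},{"tx":8.8,"ty":-14.1,"tz":1.8,"spin":0},{"tx":8.8,"ty":-14.1,"tz":2.2,"spin":0},{"tx":8.8,"ty":-14.1,"tz":2.4,"spin":0},{"tx":8.8,"ty":-14.1,"tz":2.4,"spin":0}])

```text
time_s: 11.05
tool_pos: [0.4299, -0.07, 0.0067]
tcp_rot: [[0.735, 0.678, 0.0], [0.678, -0.735, -0.0], [0.0, 0.0, -1.0]]
ft_force: [-0.2, -0.0, -0.8]
width: 0.0487
grasp_force: 26.2
```

Emit:
step_arm(motion=[{"tx":0,"ty":0,"tz":0.1,"spin":0},{"tx":0,"ty":0,"tz":0.1,"spin":0}])

```text
time_s: 11.22
tool_pos: [0.4302, -0.0699, 0.0061]
tcp_rot: [[0.735, 0.678, 0.001], [0.678, -0.735, 0.0], [0.001, 0.001, -1.0]]
ft_force: [0.1, -0.3, -1.2]
width: 0.0489
grasp_force: 26.2
```

Emit:
step_arm(grip=0.75, motion=[{"tx":0,"ty":0,"tz":0,"spin":0},{"tx":0,"ty":0,"tz":0,"spin":0},{"tx":0,"ty":0,"tz":0,"spin":0},{"tx":0,"ty":0,"tz":0,"spin":0},{"tx":0,"ty":0,"tz":-1,"spin":0},{"tx":0,"ty":0,"tz":-3,"spin":0},{"tx":0,"ty":0,"tz":-6,"spin":0},{"tx":0,"ty":0,"tz":-9,"spin":0},{"tx":0,"ty":0,"tz":-12,"spin":0},{"tx":0,"ty":0,"tz":-15,"spin":0},{"tx":0,"ty":0,"tz":-15,"spin":0},{"tx":0,"ty":0,"tz":-15,"spin":0}])

```text
time_s: 12.22
tool_pos: [0.4308, -0.0697, 0.1572]
tcp_rot: [[0.735, 0.678, 0.004], [0.678, -0.735, 0.001], [0.004, 0.002, -1.0]]
ft_force: [-0.1, 0.3, -0.4]
width: 0.0642
grasp_force: 0.0
```

```bash
cat >> h.py <<'E'
def lem(c,s,z):
    h=cv2.cvtColor(c['image'],cv2.COLOR_RGB2HSV); m=cv2.inRange(h,(18,100,40),(36,255,255))
    n,l,st,ce=cv2.connectedComponentsWithStats(m); i=1+np.argmax(st[1:,4])
    v,u=np.nonzero(l==i); P=np.array([back(c,q,z,s) for q in zip(u[::8],v[::8])])
    w,V=np.linalg.eigh(np.cov(P.T)); ctr=P.mean(0); return ctr,np.degrees(np.arctan2(V[1,1],V[0,1]))%180,np.ptp((P-ctr)@V,axis=0),st[i]
E
python3 - <<'E'
from h import *
s,c=snap('wrist'); print(lem(c,s,.028))
look('wrist',['lemon_mid'])
s,c=snap('top'); look('top',['bowl','bowl_handle','lemon_mid'])
s,c=snap('scene'); look('scene',['bowl','bowl_handle','lemon_mid'])
E
```

```text
(array([ 0.43258141, -0.0716739 ]), np.float64(38.94205497567515), array([0.05141351, 0.06890621]), array([ 295,  153,   55,   72, 2863], dtype=int32))
wrist lemon_mid [([0.4301, -0.0697, 0.0229], 0.87)]
top bowl []
top bowl_handle []
top lemon_mid [([0.6415, 0.0335, -0.0011], 0.22)]
scene bowl [([0.4619, -0.23, -0.0024], 0.74)]
scene bowl_handle [([0.3906, -0.1672, 0.0502], 0.73)]
scene lemon_mid [([0.4322, -0.0717, 0.0268], 0.71)]
```

Emit:
step_arm(grip=0.6, motion=[{"tx":-0.8,"ty":0.4,"tz":0,"spin":0.12},{"tx":-1.6,"ty":0.7,"tz":0,"spin":0.24},{"tx":-2.5,"ty":1.1,"tz":0,"spin":0.36},{"tx":-3.3,"ty":1.4,"tz":0,"spin":0.48},{"tx":-4.1,"ty":1.8,"tz":0,"spin":0.6},{"tx":-4.9,"ty":2.1,"tz":0,"spin":0.72},{"tx":-5.7,"ty":2.5,"tz":0,"spin":0.84},{"tx":-6.5,"ty":2.8,"tz":0,"spin":0.96},{"tx":-7.3,"ty":3.1,"tz":0,"spin":1.08},{"tx":-8.1,"ty":3.5,"tz":0,"spin":1.2},{"tx":-9,"ty":3.8,"tz":0,"spin":1.32},{"tx":-9.8,"ty":4.2,"tz":0,"spin":1.448},{"tx":-9.8,"ty":4.2,"tz":0,"spin":1.448},{"tx":-9.8,"ty":4.2,"tz":0,"spin":1.448}])

```text
time_s: 13.88
tool_pos: [0.386, -0.1674, 0.1554]
tcp_rot: [[0.764, -0.645, -0.0], [-0.645, -0.764, 0.0], [-0.0, -0.0, -1.0]]
ft_force: [0.6, 0.3, 1.1]
width: 0.0514
grasp_force: 0.0
```

Run:
```python
from h import *
s,c=snap('wrist'); print(s['tool_pos'],s['joints'].round(2))
look('wrist',['bowl','bowl_handle'])
im=c['image'].copy()
C=np.array([.462,-.230]);d=np.array([-.763,.647]);n=np.array([.647,.763])
for r in (.085,.098,.120):
  for w in(-.007,.007):
    u=proj(c,[*(C+d*r+n*w),.057],s)[0]; cv2.circle(im,tuple(int(q) for q in u),2,(255,0,0),-1)
t=np.linspace(0,2*np.pi,120)
cv2.polylines(im,[proj(c,np.c_[C[0]+.075*np.cos(t),C[1]+.075*np.sin(t),np.full(120,.062)],s).astype(int)],True,(0,0,255),1)
cv2.imwrite('pics/w6.png',im[:,:,::-1])
```

```text
[ 0.38596729 -0.16736163  0.15540838] [-0.03  0.03 -0.31 -0.   -1.23  0.9 ]
wrist bowl [([0.4624, -0.2251, 0.0008], 0.91), ([0.6323, -0.0426, -0.0009], 0.24)]
wrist bowl_handle []
```

View pics/w6.png

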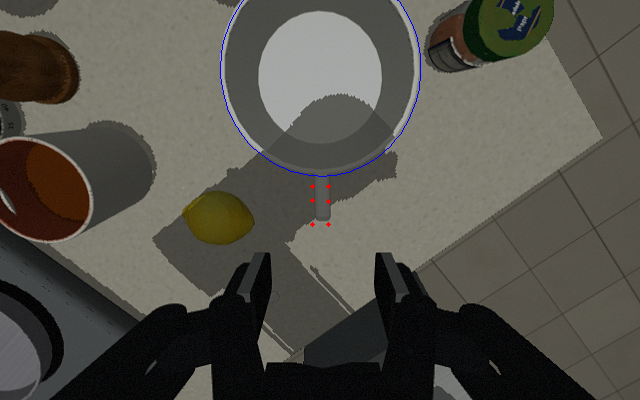

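The handle lies at px (315–330, 178–219), matching the model to about 3 mm, and the lemon rests at (218,218). Descend and pinch.

Emit:
step_arm(motion=[{"tx":0.2,"ty":0.15,"tz":2,"spin":0},{"tx":0.2,"ty":0.15,"tz":4.5,"spin":0},{"tx":0.2,"ty":0.15,"tz":7,"spin":0},{"tx":0.2,"ty":0.15,"tz":9,"spin":0},{"tx":0.2,"ty":0.15,"tz":10.3,"spin":0},{"tx":0.2,"ty":0.15,"tz":11.2,"spin":0},{"tx":0.2,"ty":0.15,"tz":11.5,"spin":0},{"tx":0.2,"ty":0.15,"tz":11.5,"spin":0}])

```text
time_s: 14.7
tool_pos: [0.3863, -0.1694, 0.0399]
tcp_rot: [[0.764, -0.645, -0.002], [-0.645, -0.764, 0.0], [-0.001, 0.001, -1.0]]
ft_force: [-0.6, -0.7, 0.3]
width: 0.0511
grasp_force: 0.0
```

Emit:
step_arm(grip=0.0, grip_force=20, motion=[{"tx":0,"ty":0,"tz":0,"spin":0},{"tx":0,"ty":0,"tz":0,"spin":0},{"tx":0,"ty":0,"tz":0,"spin":0},{"tx":0,"ty":0,"tz":0,"spin":0},{"tx":0,"ty":0,"tz":0,"spin":0},{"tx":0,"ty":0,"tz":0,"spin":0}])

```text
time_s: 15.2
tool_pos: [0.3867, -0.1697, 0.0407]
tcp_rot: [[0.763, -0.646, 0.001], [-0.646, -0.763, -0.0], [0.0, -0.0, -1.0]]
ft_force: [0.3, 0.1, -0.2]
width: 0.0003
grasp_force: 0.0
```

Emit:
step_arm(grip=0.0, grip_force=100, motion=[{"tx":0,"ty":0,"tz":0,"spin":0},{"tx":0,"ty":0,"tz":0,"spin":0},{"tx":0,"ty":0,"tz":0,"spin":0}])

```text
time_s: 15.45
tool_pos: [0.3866, -0.1697, 0.0405]
tcp_rot: [[0.763, -0.646, 0.0], [-0.646, -0.763, -0.0], [0.0, -0.0, -1.0]]
ft_force: [-0.0, 0.3, 0.7]
width: 0.0001
grasp_force: 0.0
```

Closed on nothing. Look.

Run:
```python
from h import *
s,c=snap('wrist');a=c['image'][100:400,160:480];s2,c2=snap('scene');b=c2['image'][200:320,300:460]
o=np.hstack([a,cv2.resize(b,(400,300),interpolation=2)])
cv2.imwrite('pics/m7.png',o[:,:,::-1])
R=np.array(s['tcp_rot']);p=np.array(s['tool_pos'])
for d in(-.02,-.008,0,.011): print(d,proj(c,p+R@[0,0,d],s)[0]-[160,100],((proj(c2,p+R@[0,0,d])[0]-[300,200])*2.5)+[320,0])
look('wrist',['bowl','bowl_handle']);look('scene',['bowl','bowl_handle'])
```

```text
-0.02 [162.21094293 171.50566944] [420.58758389 154.43424246]
-0.008 [162.22436185 160.22645272] [420.5602174  164.71854203]
0 [162.2323583  153.50577497] [420.54221373 171.490775  ]
0.011 [162.24230577 145.14608891] [420.51776664 180.69499679]
wrist bowl [([0.4629, -0.2252, 0.0005], 0.63)]
wrist bowl_handle [([0.3858, -0.1637, 0.0492], 0.59)]
scene bowl [([0.4606, -0.231, -0.0012], 0.73)]
scene bowl_handle [([0.3917, -0.1669, 0.0492], 0.58)]
```

View pics/m7.png

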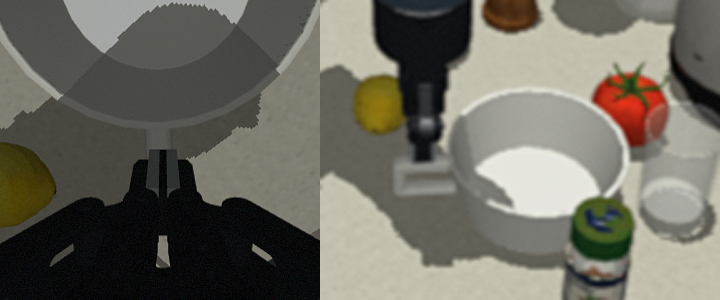

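The shut fingertips stand just on top of the handle bar (crop px 162,150; in the scene crop 425,160). So the real tips are about 25 mm higher on the tool than stated, which the lemon grasp also showed. I'll use tips ≈ TCP+18 mm and grasp point ≈ TCP+36 mm.

Emit:
step_arm(grip=0.5, grip_force=20, motion=[{"tx":0,"ty":0,"tz":-0.3,"spin":0},{"tx":0,"ty":0,"tz":-0.3,"spin":0},{"tx":0,"ty":0,"tz":-0.3,"spin":0},{"tx":0,"ty":0,"tz":-0.3,"spin":0},{"tx":0.1,"ty":-0.1,"tz":0.5,"spin":0},{"tx":0.1,"ty":-0.1,"tz":1.3,"spin":0},{"tx":0.1,"ty":-0.1,"tz":2,"spin":0},{"tx":0.1,"ty":-0.1,"tz":2.5,"spin":0},{"tx":0.1,"ty":-0.1,"tz":2.5,"spin":0}])

```text
time_s: 16.5
tool_pos: [0.3867, -0.1694, 0.0139]
tcp_rot: [[0.763, -0.647, -0.003], [-0.647, -0.763, 0.0], [-0.003, 0.002, -1.0]]
ft_force: [-0.6, -0.9, 1.1]
width: 0.0431
grasp_force: 0.0
```

Emit:
step_arm(grip=0.0, grip_force=20, motion=[{"tx":0,"ty":0,"tz":0,"spin":0},{"tx":0,"ty":0,"tz":0,"spin":0},{"tx":0,"ty":0,"tz":0,"spin":0},{"tx":0,"ty":0,"tz":0,"spin":0},{"tx":0,"ty":0,"tz":0,"spin":0}])

```text
time_s: 16.92
tool_pos: [0.3883, -0.1696, 0.0158]
tcp_rot: [[0.763, -0.646, 0.001], [-0.646, -0.763, -0.0], [0.001, -0.0, -1.0]]
ft_force: [1.1, 0.7, 0.2]
width: 0.0134
grasp_force: 20.1
```

Emit:
step_arm(grip=0.0, grip_force=100, motion=[{"tx":0,"ty":0,"tz":0,"spin":0},{"tx":0,"ty":0,"tz":0,"spin":0},{"tx":0,"ty":0,"tz":0,"spin":0}])

```text
time_s: 17.17
tool_pos: [0.3882, -0.1696, 0.0159]
tcp_rot: [[0.763, -0.646, 0.001], [-0.646, -0.763, -0.0], [0.001, -0.0, -1.0]]
ft_force: [-1.8, 2.2, 6.0]
width: 0.0122
grasp_force: 97.7
```

Emit:
step_arm(motion=[{"tx":0,"ty":0,"tz":-0.3,"spin":0},{"tx":0,"ty":0,"tz":-0.8,"spin":0},{"tx":0,"ty":0,"tz":-1.6,"spin":0},{"tx":0,"ty":0,"tz":-2.6,"spin":0},{"tx":0,"ty":0,"tz":-4,"spin":0},{"tx":0,"ty":0,"tz":-5.5,"spin":0},{"tx":0,"ty":0,"tz":-7,"spin":0},{"tx":0,"ty":0,"tz":-8.5,"spin":0},{"tx":0,"ty":0,"tz":-10,"spin":0},{"tx":0,"ty":0,"tz":-11.5,"spin":0},{"tx":0,"ty":0,"tz":-13,"spin":0},{"tx":0,"ty":0,"tz":-14,"spin":0},{"tx":0,"ty":0,"tz":-14,"spin":0},{"tx":0,"ty":0,"tz":-14,"spin":0}])

```text
time_s: 18.33
tool_pos: [0.388, -0.1694, 0.1558]
tcp_rot: [[0.763, -0.647, 0.001], [-0.647, -0.763, 0.0], [0.0, -0.001, -1.0]]
ft_force: [-0.1, 0.8, -2.2]
width: 0.0118
grasp_force: 97.5
```

Run:
```python
from h import *
s,c=snap('wrist');a=c['image'][0:300,100:540];s2,c2=snap('scene');b=c2['image'][120:270,280:460]
print(s['tool_pos'],s['ft_force'],s['moment'],s['joints'].round(2))
o=np.hstack([a,cv2.resize(b,(360,300),interpolation=2)])
cv2.imwrite('pics/m8.png',o[:,:,::-1])
look('wrist',['bowl','bowl_handle']);look('scene',['bowl','bowl_handle'])
```

```text
[ 0.3880085  -0.16940987  0.1557558 ] [-0.09761763  0.83904388 -2.16970684] [0.15817835 0.16855708 0.02610091] [-0.04  0.03 -0.31 -0.   -1.23  0.91]
wrist bowl [([0.4589, -0.2265, 0.1395], 0.77)]
wrist bowl_handle [([0.3846, -0.1663, 0.19], 0.68)]
scene bowl [([0.4603, -0.2315, 0.137], 0.83)]
scene bowl_handle [([0.3905, -0.1654, 0.1891], 0.66)]
```

View pics/m8.png

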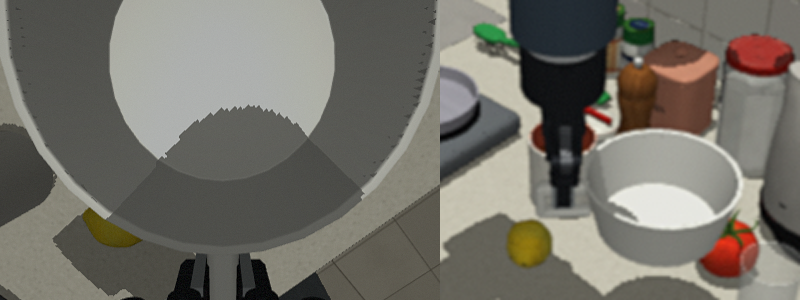

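The bowl hangs level by its handle (scene crop 665,190), with the lemon left on the worktop at (530,243). All ten pictures are used, so from here I work numerically. I'll fit the collar and the bowl rim by image gradients.

```bash
cat >> h.py <<'E'
def grad(img):
    g=cv2.GaussianBlur(cv2.cvtColor(img,cv2.COLOR_RGB2GRAY).astype(np.float32),(0,0),1.0)
    return np.hypot(cv2.Sobel(g,5,1,0),cv2.Sobel(g,5,0,1))
def circfit(views,C0,circles,span=.012,frac=1.0):
    """views: (grad,cam,state); circles: (radius,z); returns best xy centre"""
    t=np.linspace(0,2*np.pi,180)
    def sc(C):
        v=0
        for g,c,s in views:
            for r,z in circles:
                q=proj(c,np.c_[C[0]+r*np.cos(t),C[1]+r*np.sin(t),np.full(180,z)],s).astype(np.float32)
                v+=np.minimum(cv2.remap(g,q[:,:1],q[:,1:],1),60).mean()
        return v
    best=None;C=np.array(C0,float)
    for st in (.003,.001,.0004):
        n=int(round(span/st)) if st==.003 else 4
        L=[(sc(C+[i*st,j*st]),i,j) for i in range(-n,n+1) for j in range(-n,n+1)]
        b=max(L);C=C+[b[1]*st,b[2]*st]
    return C.round(4),round(b[0],2)
E
python3 - <<'E'
from h import *
s,ct=snap('top');_,cs=snap('scene');sw,cw=snap('wrist')
gt=grad(cv2.imread('pics/top1.png')[:,:,::-1]);gs=grad(cv2.imread('pics/scene1.png')[:,:,::-1])
T=(gt,ct,None);S=(gs,cs,None)
for n,ci in (('out',[(.073,.065)]),('both',[(.073,.065),(.069,.065)]),('floor',[(.065,.048)])):
    print(n,circfit([T],[.4925,.206],ci),circfit([S],[.4925,.206],ci),circfit([T,S],[.4925,.206],ci))
print('bowl at start T/S',circfit([T],[.462,-.23],[(.075,.062)]),circfit([S],[.462,-.23],[(.075,.062)]))
C0=[.461,-.23]
for z in(.14,):
  for n,ci in(('rim',[(.075,z+.062),(.071,z+.062)]),('floor',[(.057,z+.005)])):
    print('held wrist',n,circfit([(grad(cw['image']),cw,sw)],C0,ci))
    print('held scene',n,circfit([(grad(cs['image']),cs,None)],C0,ci))
    print('held top',n,circfit([(grad(ct['image']),ct,None)],C0,ci))
print(sw['tool_pos'],sw['tcp_rot'][0])
for l in ('tare_top','unit_top','scale','seat'): look('top',[l]);look('scene',[l])
E
```

```text
out (array([0.4979, 0.203 ]), np.float32(52.28)) (array([0.4939, 0.2038]), np.float32(59.31)) (array([0.4941, 0.2032]), np.float32(110.98))
both (array([0.4981, 0.2056]), np.float32(105.74)) (array([0.4935, 0.203 ]), np.float32(119.29)) (array([0.4909, 0.2   ]), np.float32(223.54))
floor (array([0.4949, 0.2092]), np.float32(60.0)) (array([0.4959, 0.2116]), np.float32(60.0)) (array([0.4919, 0.205 ]), np.float32(120.0))
bowl at start T/S (array([ 0.4606, -0.2212]), np.float32(53.13)) (array([ 0.459, -0.233]), np.float32(57.46))
held wrist rim (array([ 0.4634, -0.2326]), np.float32(43.7))
held scene rim (array([ 0.4544, -0.23  ]), np.float32(113.66))
held top rim (array([ 0.457 , -0.2306]), np.float32(89.03))
held wrist floor (array([ 0.462, -0.232]), np.float32(36.92))
held scene floor (array([ 0.4552, -0.2362]), np.float32(55.88))
held top floor (array([ 0.4576, -0.2346]), np.float32(39.48))
[ 0.38776192 -0.16953626  0.1550898 ] [ 0.76303462 -0.646357   -0.00089104]
top tare_top [([0.3695, 0.2556, 0.0487], 0.76)]
scene tare_top [([0.371, 0.259, 0.0431], 0.54)]
top unit_top [([0.3776, 0.1407, 0.0405], 0.47)]
scene unit_top [([0.3768, 0.1424, 0.0385], 0.61)]
top scale [([0.4656, 0.2044, -0.0021], 0.72)]
scene scale [([0.4251, -0.069, 0.0007], 0.73), ([0.4627, 0.2064, 0.0014], 0.65)]
top seat [([0.4906, 0.2087, 0.0466], 0.79)]
scene seat [([0.4898, 0.2098, 0.0464], 0.86)]
```

```bash
sed -i 's/,60).mean()/,300).mean()/' h.py
python3 - <<'E'
from h import *
s,ct=snap('top');_,cs=snap('scene');sw,cw=snap('wrist')
gt=grad(cv2.imread('pics/top1.png')[:,:,::-1]);gs=grad(cv2.imread('pics/scene1.png')[:,:,::-1])
T=(gt,ct,None);S=(gs,cs,None)
for n,ci in (('out',[(.073,.065)]),('both',[(.073,.065),(.069,.065)]),('floor',[(.065,.048)])):
    print(n,circfit([T],[.4925,.206],ci),circfit([S],[.4925,.206],ci),circfit([T,S],[.4925,.206],ci))
C0=[.461,-.231];z=.14
for n,ci in(('rim',[(.075,z+.062)]),('rimin',[(.071,z+.062)]),('floor',[(.057,z+.005)])):
    print('held',n,*[circfit([(grad(c['image']),c,q)],C0,ci) for c,q in((cw,sw),(cs,None),(ct,None))])
E
```

```text
out (array([0.5001, 0.2   ]), np.float32(103.23)) (array([0.4899, 0.2036]), np.float32(147.82)) (array([0.4903, 0.2016]), np.float32(237.04))
both (array([0.4995, 0.2014]), np.float32(198.57)) (array([0.4905, 0.203 ]), np.float32(301.5)) (array([0.4905, 0.2026]), np.float32(467.41))
floor (array([0.4925, 0.207 ]), np.float32(150.21)) (array([0.4891, 0.202 ]), np.float32(123.86)) (array([0.4921, 0.2066]), np.float32(266.81))
held rim (array([ 0.463, -0.233]), np.float32(36.19)) (array([ 0.458, -0.232]), np.float32(173.61)) (array([ 0.4536, -0.228 ]), np.float32(94.95))
held rimin (array([ 0.4612, -0.2286]), np.float32(38.81)) (array([ 0.4644, -0.229 ]), np.float32(134.36)) (array([ 0.4576, -0.23  ]), np.float32(100.68))
held floor (array([ 0.4624, -0.232 ]), np.float32(86.15)) (array([ 0.454 , -0.2324]), np.float32(110.19)) (array([ 0.459 , -0.2296]), np.float32(93.04))
```

Bowl centre sits in tool frame at (+97.5, 0) mm and the seat is at about (0.491, 0.206). Carry the bowl there with the handle turned to +y, clear of the tare button.

Emit:
step_arm(motion=[{"tx":-0.34,"ty":-0.64,"tz":0,"spin":0.013},{"tx":-1.13,"ty":-2.14,"tz":0,"spin":0.043},{"tx":-2.27,"ty":-4.28,"tz":0,"spin":0.087},{"tx":-3.4,"ty":-6.42,"tz":0,"spin":0.13},{"tx":-4.77,"ty":-8.99,"tz":0,"spin":0.182},{"tx":-6.13,"ty":-11.56,"tz":0,"spin":0.234},{"tx":-7.49,"ty":-14.12,"tz":0,"spin":0.286},{"tx":-8.85,"ty":-16.69,"tz":0,"spin":0.338},{"tx":-10.22,"ty":-19.26,"tz":0,"spin":0.39},{"tx":-11.58,"ty":-21.83,"tz":0,"spin":0.442},{"tx":-12.94,"ty":-24.4,"tz":0,"spin":0.494},{"tx":-14.3,"ty":-26.96,"tz":0,"spin":0.546},{"tx":-15.66,"ty":-29.53,"tz":0,"spin":0.598},{"tx":-17.03,"ty":-32.1,"tz":0,"spin":0.65},{"tx":-18.39,"ty":-34.67,"tz":0,"spin":0.702},{"tx":-19.75,"ty":-37.24,"tz":0,"spin":0.754},{"tx":-20.88,"ty":-39.38,"tz":0,"spin":0.798},{"tx":-21.8,"ty":-41.1,"tz":0,"spin":0.832},{"tx":-22.5,"ty":-42.4,"tz":0,"spin":0.858},{"tx":-22.7,"ty":-42.8,"tz":0,"spin":0.867}])

```text
time_s: 21.0
tool_pos: [0.4917, 0.3059, 0.1548]
tcp_rot: [[0.001, -1.0, -0.0], [-1.0, -0.001, 0.0], [-0.0, 0.0, -1.0]]
ft_force: [-0.3, -1.3, -1.8]
width: 0.0119
grasp_force: 97.6
```

Emit:
step_arm(motion=[{"tx":0,"ty":0,"tz":1,"spin":0},{"tx":0,"ty":0,"tz":2.5,"spin":0},{"tx":0,"ty":0,"tz":4,"spin":0},{"tx":0,"ty":0,"tz":5,"spin":0},{"tx":0,"ty":0,"tz":5,"spin":0},{"tx":0,"ty":0,"tz":5,"spin":0}])

```text
time_s: 21.5
tool_pos: [0.4913, 0.3029, 0.1052]
tcp_rot: [[0.001, -1.0, -0.001], [-1.0, -0.001, -0.001], [0.001, 0.001, -1.0]]
ft_force: [1.1, -0.2, -1.1]
width: 0.0119
grasp_force: 97.6
```

Run:
```python
from h import *
sw,cw=snap('wrist','w9.png');p=sw['tool_pos'];R=np.array(sw['tcp_rot']);print(p,R[:2,0],sw['ft_force'],sw['joints'].round(2))
C0=(p+R@[.0975,0,0])[:2]; z=p[2]-.0159; print('pred',C0,z)
g=grad(cw['image'])
for n,ci in(('rim',[(.075,z+.062)]),('floor',[(.057,z+.005)])): print(n,circfit([(g,cw,sw)],C0,ci))
look('wrist',['seat','tare_top','unit_top','scale'])
_,cs=snap('scene','s9.png');look('scene',['seat','bowl','tare_top','unit_top'])
_,ct=snap('top','t9.png');look('top',['bowl','tare_top','unit_top','scale'])
```

```text
[0.49129741 0.30287819 0.10518956] [ 8.54885778e-04 -9.99999056e-01] [ 1.11076387 -0.17584185 -1.10599327] [ 0.82  0.36 -0.02  0.   -1.19 -0.82]
pred [0.49138076 0.20537828] 0.08928955906961047
rim (array([0.4948, 0.206 ]), np.float32(42.4))
floor (array([0.494, 0.207]), np.float32(93.53))
wrist seat []
wrist tare_top [([0.3664, 0.2565, 0.0486], 0.89)]
wrist unit_top []
wrist scale []
scene seat [([0.4906, 0.2088, 0.0448], 0.56)]
scene bowl [([0.4922, 0.2087, 0.085], 0.96)]
scene tare_top [([0.3707, 0.2591, 0.0441], 0.58)]
scene unit_top [([0.3791, 0.1402, 0.0423], 0.38)]
top bowl [([0.4917, 0.2115, 0.0875], 0.62), ([0.581, -0.2359, 0.0005], 0.16)]
top tare_top [([0.3686, 0.2569, 0.0509], 0.52)]
top unit_top [([0.3754, 0.1397, 0.0427], 0.63), ([0.578, -0.2365, 0.0005], 0.52)]
top scale [([0.4635, 0.2069, 0.0005], 0.89)]
```

Emit:
step_arm(motion=[{"tx":0,"ty":0.15,"tz":0.5,"spin":0},{"tx":0,"ty":0.15,"tz":1,"spin":0},{"tx":0,"ty":0.15,"tz":1.6,"spin":0},{"tx":0,"ty":0.15,"tz":2.1,"spin":0},{"tx":0,"ty":0.15,"tz":2.5,"spin":0},{"tx":0,"ty":0.15,"tz":2.8,"spin":0},{"tx":0,"ty":0.15,"tz":2.8,"spin":0},{"tx":0,"ty":0.15,"tz":2.8,"spin":0}])

```text
time_s: 22.92
tool_pos: [0.4899, 0.3037, 0.0773]
tcp_rot: [[0.001, -1.0, -0.0], [-1.0, -0.001, -0.0], [0.0, 0.0, -1.0]]
ft_force: [1.0, 0.3, -0.5]
width: 0.0118
grasp_force: 97.7
```

Emit:
step_arm(motion=[{"tx":0,"ty":0,"tz":0.15,"spin":0},{"tx":0,"ty":0,"tz":0.3,"spin":0},{"tx":0,"ty":0,"tz":0.45,"spin":0},{"tx":0,"ty":0,"tz":0.45,"spin":0},{"tx":0,"ty":0,"tz":0.45,"spin":0}])

```text
time_s: 23.33
tool_pos: [0.4899, 0.3037, 0.0729]
tcp_rot: [[0.001, -1.0, -0.0], [-1.0, -0.001, -0.0], [0.0, 0.0, -1.0]]
ft_force: [-0.4, 0.5, -1.9]
width: 0.0121
grasp_force: 97.7
```

Emit:
step_arm(motion=[{"tx":0,"ty":0,"tz":0.15,"spin":0},{"tx":0,"ty":0,"tz":0.3,"spin":0},{"tx":0,"ty":0,"tz":0.5,"spin":0},{"tx":0,"ty":0,"tz":0.5,"spin":0},{"tx":0,"ty":0,"tz":0.5,"spin":0}])

```text
time_s: 23.75
tool_pos: [0.4898, 0.3036, 0.0678]
tcp_rot: [[0.001, -1.0, -0.0], [-1.0, -0.001, -0.0], [0.0, 0.0, -1.0]]
ft_force: [0.1, -0.7, -1.2]
width: 0.0119
grasp_force: 97.7
```

Emit:
step_arm(motion=[{"tx":0,"ty":0,"tz":0.1,"spin":0},{"tx":0,"ty":0,"tz":0.2,"spin":0},{"tx":0,"ty":0,"tz":0.2,"spin":0},{"tx":0,"ty":0,"tz":0.2,"spin":0}])

```text
time_s: 24.08
tool_pos: [0.4899, 0.3037, 0.0659]
tcp_rot: [[0.001, -1.0, -0.0], [-1.0, -0.001, -0.0], [0.0, 0.0, -1.0]]
ft_force: [0.3, 1.1, -1.8]
width: 0.0121
grasp_force: 97.7
```

Emit:
step_arm(motion=[{"tx":0,"ty":0,"tz":0.1,"spin":0},{"tx":0,"ty":0,"tz":0.15,"spin":0},{"tx":0,"ty":0,"tz":0.15,"spin":0},{"tx":0,"ty":0,"tz":0.15,"spin":0}])

```text
time_s: 24.42
tool_pos: [0.49, 0.3038, 0.0646]
tcp_rot: [[0.001, -1.0, 0.0], [-1.0, -0.001, 0.0], [-0.0, -0.0, -1.0]]
ft_force: [-0.2, 0.8, -1.1]
width: 0.0118
grasp_force: 97.7
```

Emit:
step_arm(motion=[{"tx":0,"ty":0,"tz":0.1,"spin":0},{"tx":0,"ty":0,"tz":0.1,"spin":0},{"tx":0,"ty":0,"tz":0.1,"spin":0},{"tx":0,"ty":0,"tz":0.1,"spin":0}])

```text
time_s: 24.75
tool_pos: [0.49, 0.3039, 0.0636]
tcp_rot: [[0.001, -1.0, 0.0], [-1.0, -0.001, 0.0], [-0.0, -0.0, -1.0]]
ft_force: [0.9, 1.0, -0.1]
width: 0.0122
grasp_force: 97.9
```

Emit:
step_arm(motion=[{"tx":0,"ty":0,"tz":0.05,"spin":0},{"tx":0,"ty":0,"tz":0.1,"spin":0},{"tx":0,"ty":0,"tz":0.1,"spin":0},{"tx":0,"ty":0,"tz":0.1,"spin":0}])

```text
time_s: 25.08
tool_pos: [0.4901, 0.3039, 0.0627]
tcp_rot: [[0.001, -1.0, 0.0], [-1.0, -0.001, 0.0], [-0.0, -0.0, -1.0]]
ft_force: [-1.0, 0.1, 1.6]
width: 0.0118
grasp_force: 98.1
```

Run:
```python
from h import *
F=[];M=[]
for i in range(6):
    sw,cw=snap('wrist');F.append(sw['ft_force']);M.append(sw['moment'])
print(np.mean(F,0),np.mean(M,0));p=sw['tool_pos'];R=np.array(sw['tcp_rot']);z=.048;g=grad(cw['image'])
C0=(p+R@[.0975,0,0])[:2];print(p,C0)
for n,ci in(('rim',[(.075,z+.062)]),('floor',[(.057,z+.005)])): print(n,circfit([(g,cw,sw)],C0,ci))
```

```text
[-0.78951331  1.0291558   1.74771746] [ 0.28490857  0.20788997 -0.0210208 ]
[0.49004801 0.30388399 0.06266031] [0.490154   0.20638405]
rim (array([0.4942, 0.207 ]), np.float32(56.8))
floor (array([0.4932, 0.2074]), np.float32(81.61))
```

Contact height matches the seat floor. Release gently.

Emit:
step_arm(grip_force=20, motion=[{"tx":0,"ty":0,"tz":-0.05,"spin":0},{"tx":0,"ty":0,"tz":-0.05,"spin":0}])

```text
time_s: 25.55
tool_pos: [0.49, 0.3038, 0.063]
tcp_rot: [[0.001, -1.0, 0.0], [-1.0, -0.001, 0.0], [-0.0, -0.0, -1.0]]
ft_force: [0.6, 1.0, -0.5]
width: 0.0117
grasp_force: 98.1
```

Emit:
step_arm(grip=0.5, motion=[{"tx":0,"ty":0,"tz":0,"spin":0},{"tx":0,"ty":0,"tz":0,"spin":0},{"tx":0,"ty":0,"tz":0,"spin":0},{"tx":0,"ty":0,"tz":0,"spin":0},{"tx":0,"ty":0,"tz":-1,"spin":0},{"tx":0,"ty":0,"tz":-3,"spin":0},{"tx":0,"ty":0,"tz":-6,"spin":0},{"tx":0,"ty":0,"tz":-9,"spin":0},{"tx":0,"ty":0,"tz":-12,"spin":0},{"tx":0,"ty":0,"tz":-12,"spin":0},{"tx":0,"ty":0,"tz":-12,"spin":0}])

```text
time_s: 26.47
tool_pos: [0.4909, 0.3045, 0.1859]
tcp_rot: [[0.001, -1.0, 0.004], [-1.0, -0.001, 0.004], [-0.004, -0.004, -1.0]]
ft_force: [-0.7, 0.1, -0.8]
width: 0.0429
grasp_force: 0.0
```

Run:
```python
from h import *
sw,cw=snap('wrist');print(sw['tool_pos'],sw['ft_force']);g=grad(cw['image']);look('wrist',['bowl','bowl_handle','tare_top'])
for z in(.042,.047,.052,.057,.064):
  print(z,*[circfit([(g,cw,sw)],[.492,.207],ci) for ci in([(.075,z+.062)],[(.057,z+.005)],[(.075,z+.062),(.057,z+.005)])])
_,cs=snap('scene');g=grad(cs['image']);look('scene',['bowl','bowl_handle','seat','tare_top'])
for z in(.042,.047,.052,.057,.064): print('scene',z,circfit([(g,cs,None)],[.492,.207],[(.075,z+.062)]))
_,ct=snap('top');look('top',['bowl','bowl_handle','tare_top'])
```

```text
[0.49088887 0.30450337 0.18591302] [-0.67555502  0.0620391  -0.81445569]
wrist bowl [([0.4908, 0.212, 0.0492], 0.87)]
wrist bowl_handle [([0.4902, 0.3128, 0.0956], 0.89)]
wrist tare_top [([0.3678, 0.2571, 0.0472], 0.63)]
0.042 (array([0.491, 0.208]), np.float32(105.5)) (array([0.493 , 0.2064]), np.float32(144.04)) (array([0.492, 0.207]), np.float32(211.3))
0.047 (array([0.493 , 0.2074]), np.float32(106.52)) (array([0.493 , 0.2076]), np.float32(177.6)) (array([0.493 , 0.2076]), np.float32(283.32))
0.052 (array([0.495, 0.207]), np.float32(78.34)) (array([0.493, 0.209]), np.float32(128.42)) (array([0.4944, 0.2086]), np.float32(168.16))
0.057 (array([0.4856, 0.2082]), np.float32(56.15)) (array([0.4944, 0.21  ]), np.float32(88.96)) (array([0.496 , 0.2086]), np.float32(127.33))
0.064 (array([0.499, 0.208]), np.float32(61.43)) (array([0.4904, 0.2114]), np.float32(67.42)) (array([0.4986, 0.2098]), np.float32(93.41))
scene bowl [([0.4883, 0.207, 0.0479], 0.74)]
scene bowl_handle [([0.4943, 0.3044, 0.098], 0.76)]
scene seat []
scene tare_top [([0.3724, 0.2588, 0.0451], 0.59)]
scene 0.042 (array([0.5014, 0.213 ]), np.float32(105.01))
scene 0.047 (array([0.4974, 0.2064]), np.float32(105.12))
scene 0.052 (array([0.493, 0.2  ]), np.float32(104.65))
scene 0.057 (array([0.4894, 0.1934]), np.float32(103.74))
scene 0.064 (array([0.485 , 0.1894]), np.float32(88.52))
top bowl [([0.492, 0.2105, 0.0443], 0.96)]
top bowl_handle [([0.4909, 0.3049, 0.0961], 0.56)]
top tare_top [([0.3692, 0.2574, 0.0459], 0.54)]
```

The bowl is home: fits agree on underside z = 0.047 and centre (0.493, 0.2076). Now the tare button at about (0.3693, 0.258), with fingers shut.

Emit:
step_arm(grip=0.0, grip_force=40, motion=[{"tx":0.6,"ty":1.7,"tz":0,"spin":0},{"tx":1.3,"ty":3.5,"tz":0,"spin":0},{"tx":2,"ty":5.3,"tz":0,"spin":0},{"tx":2.7,"ty":7.1,"tz":0,"spin":0},{"tx":3.5,"ty":9,"tz":0,"spin":0},{"tx":4.2,"ty":10.8,"tz":0,"spin":0},{"tx":4.65,"ty":12.2,"tz":0,"spin":0},{"tx":4.65,"ty":12.2,"tz":0,"spin":0},{"tx":4.65,"ty":12.2,"tz":0,"spin":0}])

```text
time_s: 27.87
tool_pos: [0.3678, 0.2572, 0.1835]
tcp_rot: [[0.002, -1.0, 0.001], [-1.0, -0.002, 0.001], [-0.001, -0.001, -1.0]]
ft_force: [-0.3, -0.1, 1.2]
width: -0.0
grasp_force: 0.0
```

Run:
```python
from h import *
sw,cw=snap('wrist');print(sw['tool_pos'],sw['ft_force'],sw['width']);g=grad(cw['image']);look('wrist',['tare_top','unit_top'])
for r in (.016,):
  print(circfit([(g,cw,sw)],[.3693,.258],[(r,.048)],.009))
_,ct=snap('top');_,cs=snap('scene');look('scene',['tare_top','unit_top'])
```

```text
[0.36779958 0.25716827 0.18354655] [-0.28815338 -0.07823065  1.17272879] -3.4093044252448e-05
wrist tare_top [([0.3674, 0.2582, 0.0479], 0.84), ([0.3783, 0.1368, 0.0475], 0.21)]
wrist unit_top [([0.3792, 0.1377, 0.0443], 0.58)]
(array([0.3707, 0.2554]), np.float32(157.26))
scene tare_top [([0.3706, 0.2606, 0.0452], 0.38)]
scene unit_top [([0.3771, 0.1422, 0.0419], 0.44)]
```

Emit:
step_arm(motion=[{"tx":-0.05,"ty":-0.1,"tz":2,"spin":0},{"tx":-0.05,"ty":-0.1,"tz":4.5,"spin":0},{"tx":-0.05,"ty":-0.1,"tz":7,"spin":0},{"tx":-0.05,"ty":-0.1,"tz":9.5,"spin":0},{"tx":-0.05,"ty":-0.1,"tz":11.5,"spin":0},{"tx":-0.05,"ty":-0.1,"tz":13,"spin":0},{"tx":-0.05,"ty":-0.1,"tz":13.8,"spin":0},{"tx":-0.05,"ty":-0.1,"tz":13.8,"spin":0},{"tx":-0.05,"ty":-0.1,"tz":13.8,"spin":0}])

```text
time_s: 28.97
tool_pos: [0.3694, 0.2578, 0.0453]
tcp_rot: [[0.001, -1.0, 0.0], [-1.0, -0.001, -0.0], [0.0, -0.0, -1.0]]
ft_force: [0.3, -0.8, 0.3]
width: 0.0
grasp_force: 0.0
```

Emit:
step_arm(motion=[{"tx":0,"ty":0,"tz":0.3,"spin":0},{"tx":0,"ty":0,"tz":0.6,"spin":0},{"tx":0,"ty":0,"tz":0.9,"spin":0},{"tx":0,"ty":0,"tz":1.2,"spin":0},{"tx":0,"ty":0,"tz":1.2,"spin":0},{"tx":0,"ty":0,"tz":1.2,"spin":0}])

```text
time_s: 29.47
tool_pos: [0.3689, 0.2575, 0.0329]
tcp_rot: [[0.001, -1.0, -0.0], [-1.0, -0.001, -0.0], [0.0, 0.0, -1.0]]
ft_force: [0.8, 0.0, 0.1]
width: 0.0005
grasp_force: 0.0
```

Emit:
step_arm(motion=[{"tx":0,"ty":0,"tz":0.2,"spin":0},{"tx":0,"ty":0,"tz":0.4,"spin":0},{"tx":0,"ty":0,"tz":0.4,"spin":0},{"tx":0,"ty":0,"tz":0.4,"spin":0}])

```text
time_s: 29.8
tool_pos: [0.3691, 0.2578, 0.0291]
tcp_rot: [[0.001, -1.0, 0.0], [-1.0, -0.001, 0.0], [-0.0, -0.0, -1.0]]
ft_force: [0.3, 0.8, 1.7]
width: -0.0005
grasp_force: 0.7
```

Emit:
step_arm(motion=[{"tx":0,"ty":0,"tz":0.2,"spin":0},{"tx":0,"ty":0,"tz":0.3,"spin":0},{"tx":0,"ty":0,"tz":0.3,"spin":0},{"tx":0,"ty":0,"tz":0.3,"spin":0}])

```text
time_s: 30.13
tool_pos: [0.3692, 0.2578, 0.0262]
tcp_rot: [[0.001, -1.0, 0.0], [-1.0, -0.001, 0.0], [-0.0, -0.0, -1.0]]
ft_force: [-0.6, 0.5, 3.9]
width: -0.0001
grasp_force: 1.7
```

Emit:
step_arm(motion=[{"tx":0,"ty":0,"tz":0.15,"spin":0},{"tx":0,"ty":0,"tz":0.25,"spin":0},{"tx":0,"ty":0,"tz":0.25,"spin":0},{"tx":0,"ty":0,"tz":0.25,"spin":0}])

```text
time_s: 30.47
tool_pos: [0.3692, 0.2578, 0.0242]
tcp_rot: [[0.001, -1.0, 0.001], [-1.0, -0.001, 0.0], [-0.0, -0.001, -1.0]]
ft_force: [-2.5, -1.2, 10.2]
width: -0.0001
grasp_force: 5.0
```

Emit:
step_arm(motion=[{"tx":0,"ty":0,"tz":0.1,"spin":0},{"tx":0,"ty":0,"tz":0.1,"spin":0},{"tx":0,"ty":0,"tz":0.1,"spin":0}])

```text
time_s: 30.72
tool_pos: [0.3693, 0.2579, 0.024]
tcp_rot: [[0.002, -1.0, 0.001], [-1.0, -0.002, 0.001], [-0.001, -0.001, -1.0]]
ft_force: [-5.8, -1.8, 18.0]
width: 0.0002
grasp_force: 9.1
```

Fully down against the stop. Release and go back to the lemon.

Emit:
step_arm(motion=[{"tx":0,"ty":0,"tz":-0.5,"spin":0},{"tx":0,"ty":0,"tz":-1.5,"spin":0},{"tx":0,"ty":0,"tz":-3.5,"spin":0},{"tx":0,"ty":0,"tz":-6.5,"spin":0},{"tx":0,"ty":0,"tz":-9.5,"spin":0},{"tx":0.8,"ty":-0.2,"tz":-12,"spin":0},{"tx":3,"ty":-0.6,"tz":-13.5,"spin":0.08},{"tx":6,"ty":-1.2,"tz":-13.5,"spin":0.16},{"tx":9,"ty":-1.8,"tz":-13.5,"spin":0.24},{"tx":12,"ty":-2.3,"tz":-13.5,"spin":0.32},{"tx":15,"ty":-2.9,"tz":-13.5,"spin":0.4},{"tx":18,"ty":-3.5,"tz":-13.5,"spin":0.48},{"tx":21,"ty":-4,"tz":-13.5,"spin":0.56},{"tx":24,"ty":-4.6,"tz":-13.5,"spin":0.64},{"tx":27,"ty":-5.2,"tz":-13.5,"spin":0.72},{"tx":30,"ty":-5.8,"tz":-13.5,"spin":0.8},{"tx":32,"ty":-6.2,"tz":-13.5,"spin":0.855},{"tx":32.9,"ty":-6.3,"tz":-13.5,"spin":0.855},{"tx":32.9,"ty":-6.3,"tz":-13.5,"spin":0.855},{"tx":32.9,"ty":-6.3,"tz":-13.5,"spin":0.855}])

```text
time_s: 32.38
tool_pos: [0.4319, -0.0713, 0.157]
tcp_rot: [[-0.754, -0.657, -0.001], [-0.657, 0.754, 0.0], [0.001, 0.001, -1.0]]
ft_force: [-0.6, -0.1, -0.9]
width: 0.0003
grasp_force: 0.0
```

Emit:
step_arm(grip=0.8, grip_force=20, motion=[{"tx":0,"ty":0,"tz":0,"spin":0},{"tx":0,"ty":0,"tz":0,"spin":0},{"tx":0,"ty":0,"tz":0,"spin":0},{"tx":0,"ty":0,"tz":0,"spin":0}])

```text
time_s: 32.72
tool_pos: [0.4323, -0.0707, 0.1576]
tcp_rot: [[-0.753, -0.658, 0.0], [-0.658, 0.753, 0.0], [-0.0, -0.0, -1.0]]
ft_force: [-0.3, -0.4, -0.0]
width: 0.0485
grasp_force: 0.0
```

Run:
```python
from h import *
s,c=snap('wrist'); print(s['tool_pos'],np.round(s['tcp_rot'],3).tolist(),s['width'],s['joints'].round(2));r=lem(c,s,.028); print(r)
print('shift',tool(s,[*r[0],.006]))
look('wrist',['lemon_mid'])
_,cc=snap('scene');look('scene',['lemon_mid','tare_top','bowl'])
```

```text
[ 0.43229866 -0.07068691  0.15755126] [[-0.753, -0.658, 0.0], [-0.658, 0.753, 0.0], [-0.0, -0.0, -1.0]] 0.048542037794259536 [ 0.2   0.06 -0.27 -0.   -1.24 -1.05]
(array([ 0.43035257, -0.07278889]), np.float64(41.69531676464416), array([0.04975035, 0.06862083]), array([ 298,  150,   55,   71, 2849], dtype=int32))
shift [ 0.29 -0.03 15.16]
wrist lemon_mid [([0.4291, -0.0701, 0.0215], 0.8), ([0.5816, -0.225, 0.0018], 0.5)]
scene lemon_mid []
scene tare_top [([0.493, 0.3092, 0.0962], 0.62), ([0.3706, 0.2593, 0.0435], 0.46)]
scene bowl [([0.4904, 0.2069, 0.0472], 0.64)]
```

Emit:
step_arm(grip=0.8, motion=[{"tx":0.15,"ty":-0.15,"tz":2,"spin":0},{"tx":0.15,"ty":-0.15,"tz":4.5,"spin":0},{"tx":0.15,"ty":-0.15,"tz":7,"spin":0},{"tx":0.15,"ty":-0.15,"tz":9.5,"spin":0},{"tx":0.15,"ty":-0.15,"tz":12,"spin":0},{"tx":0.15,"ty":-0.15,"tz":13.8,"spin":0},{"tx":0.15,"ty":-0.15,"tz":15,"spin":0},{"tx":0.15,"ty":-0.15,"tz":15.7,"spin":0},{"tx":0.15,"ty":-0.15,"tz":15.7,"spin":0},{"tx":0.15,"ty":-0.15,"tz":15.7,"spin":0}])

```text
time_s: 33.85
tool_pos: [0.4325, -0.0735, 0.0008]
tcp_rot: [[-0.754, -0.657, 0.0], [-0.657, 0.754, -0.0], [0.0, -0.0, -1.0]]
ft_force: [-0.3, 0.1, 0.5]
width: 0.0683
grasp_force: 0.0
```

Emit:
step_arm(grip=0.4, grip_force=25, motion=[{"tx":0,"ty":0,"tz":0,"spin":0},{"tx":0,"ty":0,"tz":0,"spin":0},{"tx":0,"ty":0,"tz":0,"spin":0},{"tx":0,"ty":0,"tz":0,"spin":0},{"tx":0,"ty":0,"tz":0,"spin":0},{"tx":0,"ty":0,"tz":0,"spin":0}])

```text
time_s: 34.35
tool_pos: [0.4331, -0.0734, 0.0018]
tcp_rot: [[-0.754, -0.657, 0.002], [-0.657, 0.754, 0.0], [-0.002, -0.001, -1.0]]
ft_force: [-1.8, 0.7, 6.4]
width: 0.0499
grasp_force: 25.3
```

Emit:
step_arm(motion=[{"tx":0,"ty":0,"tz":-0.5,"spin":0},{"tx":0,"ty":0,"tz":-2,"spin":0},{"tx":0,"ty":0,"tz":-4.5,"spin":0},{"tx":0,"ty":0,"tz":-7.5,"spin":0},{"tx":0,"ty":0,"tz":-10.5,"spin":0},{"tx":0,"ty":0,"tz":-13.5,"spin":0},{"tx":-0.8,"ty":0.6,"tz":-15.5,"spin":0},{"tx":-2.7,"ty":2,"tz":-16.5,"spin":0},{"tx":-4.9,"ty":3.7,"tz":-16.5,"spin":0},{"tx":-7.2,"ty":5.4,"tz":-16.5,"spin":0},{"tx":-9.5,"ty":7.1,"tz":-16.5,"spin":0},{"tx":-11.8,"ty":8.8,"tz":-16.5,"spin":0},{"tx":-14.1,"ty":10.6,"tz":-16.5,"spin":0},{"tx":-16.4,"ty":12.3,"tz":-16.5,"spin":0},{"tx":-18.7,"ty":14,"tz":-16.5,"spin":0},{"tx":-20.8,"ty":15.6,"tz":-16.5,"spin":0},{"tx":-22.3,"ty":16.7,"tz":-16.5,"spin":0},{"tx":-23,"ty":17.2,"tz":-16.5,"spin":0},{"tx":-23,"ty":17.2,"tz":-16.5,"spin":0},{"tx":-23,"ty":17.2,"tz":-16.5,"spin":0}])

```text
time_s: 36.02
tool_pos: [0.4923, 0.2071, 0.1656]
tcp_rot: [[-0.754, -0.657, -0.0], [-0.657, 0.754, -0.0], [0.0, 0.0, -1.0]]
ft_force: [-0.6, -1.2, -1.4]
width: 0.0499
grasp_force: 26.0
```

Run:
```python
from h import *
s,c=snap('wrist'); p=s['tool_pos'];print(p,s['ft_force'],s['width'],s['grasp_force'],s['joints'].round(2))
print(lem(c,s,p[2]+.027))
look('wrist',['lemon_mid','bowl'])
print(circfit([(grad(c['image']),c,s)],[.493,.2076],[(.075,.109)]))
```

```text
[0.49230879 0.20711344 0.16555228] [-0.55699212 -1.22453536 -1.35740714] 0.049895757097315606 25.994519579107873 [ 0.69  0.24 -0.03 -0.   -1.3  -1.55]
(array([0.4920328 , 0.20365184]), np.float64(39.29508621176146), array([0.05115841, 0.06993375]), array([  270,   200,   107,   131, 10685], dtype=int32))
wrist lemon_mid [([0.4876, 0.2083, 0.1882], 0.87)]
wrist bowl []
(array([0.4934, 0.2082]), np.float32(124.12))
```

Lemon is held over the bowl centre. Lower to just above its floor.

Emit:
step_arm(motion=[{"tx":0,"ty":0,"tz":1,"spin":0},{"tx":0,"ty":0,"tz":3,"spin":0},{"tx":0,"ty":0,"tz":5,"spin":0},{"tx":0,"ty":0,"tz":7,"spin":0},{"tx":0,"ty":0,"tz":8.5,"spin":0},{"tx":0,"ty":0,"tz":9.5,"spin":0},{"tx":0,"ty":0,"tz":10.2,"spin":0},{"tx":0,"ty":0,"tz":10.6,"spin":0},{"tx":0,"ty":0,"tz":10.6,"spin":0},{"tx":0,"ty":0,"tz":10.6,"spin":0}])

```text
time_s: 37.0
tool_pos: [0.493, 0.2075, 0.0601]
tcp_rot: [[-0.754, -0.657, 0.001], [-0.657, 0.754, 0.0], [-0.001, -0.0, -1.0]]
ft_force: [0.9, -0.5, -0.3]
width: 0.0499
grasp_force: 26.0
```

Emit:
step_arm(motion=[{"tx":0,"ty":0,"tz":0.1,"spin":0},{"tx":0,"ty":0,"tz":0.2,"spin":0},{"tx":0,"ty":0,"tz":0.3,"spin":0},{"tx":0,"ty":0,"tz":0.3,"spin":0},{"tx":0,"ty":0,"tz":0.3,"spin":0}])

```text
time_s: 37.42
tool_pos: [0.4926, 0.2074, 0.0566]
tcp_rot: [[-0.754, -0.657, 0.0], [-0.657, 0.754, 0.0], [-0.0, -0.0, -1.0]]
ft_force: [0.0, 0.1, -1.2]
width: 0.0496
grasp_force: 26.0
```

Emit:
step_arm(motion=[{"tx":0,"ty":0,"tz":0.1,"spin":0},{"tx":0,"ty":0,"tz":0.15,"spin":0},{"tx":0,"ty":0,"tz":0.15,"spin":0},{"tx":0,"ty":0,"tz":0.15,"spin":0}])

```text
time_s: 37.75
tool_pos: [0.4925, 0.2073, 0.0549]
tcp_rot: [[-0.754, -0.657, -0.0], [-0.657, 0.754, -0.0], [0.0, -0.0, -1.0]]
ft_force: [0.4, -0.4, -0.6]
width: 0.0497
grasp_force: 26.0
```

Emit:
step_arm(motion=[{"tx":0,"ty":0,"tz":0.1,"spin":0},{"tx":0,"ty":0,"tz":0.1,"spin":0},{"tx":0,"ty":0,"tz":0.1,"spin":0},{"tx":0,"ty":0,"tz":0.1,"spin":0}])

```text
time_s: 38.08
tool_pos: [0.4927, 0.2074, 0.0541]
tcp_rot: [[-0.754, -0.657, 0.0], [-0.657, 0.754, 0.0], [-0.0, -0.0, -1.0]]
ft_force: [-0.2, -0.1, 0.5]
width: 0.0496
grasp_force: 26.1
```

Emit:
step_arm(motion=[{"tx":0,"ty":0,"tz":0.07,"spin":0},{"tx":0,"ty":0,"tz":0.07,"spin":0},{"tx":0,"ty":0,"tz":0.07,"spin":0},{"tx":0,"ty":0,"tz":0.07,"spin":0}])

```text
time_s: 38.42
tool_pos: [0.4927, 0.2074, 0.0535]
tcp_rot: [[-0.754, -0.657, 0.0], [-0.657, 0.754, 0.0], [-0.0, -0.0, -1.0]]
ft_force: [-0.3, 0.8, 1.8]
width: 0.0499
grasp_force: 26.2
```

Run:
```python
from h import *
F=[]
for i in range(6):
    capture('wrist');s=read_state();F.append(s['ft_force'])
print(s['tool_pos'],np.mean(F,0),np.std(F,0),s['width'])
```

```text
[0.49271666 0.20739105 0.05340173] [0.12833682 0.05659357 1.18880309] [0.4701149  0.31537106 0.34838843] 0.04975235401684731
```

In contact. Release, rise straight up and check.

Emit:
step_arm(grip=0.78, motion=[{"tx":0,"ty":0,"tz":0,"spin":0},{"tx":0,"ty":0,"tz":0,"spin":0},{"tx":0,"ty":0,"tz":0,"spin":0},{"tx":0,"ty":0,"tz":0,"spin":0},{"tx":0,"ty":0,"tz":-0.5,"spin":0},{"tx":0,"ty":0,"tz":-1.5,"spin":0},{"tx":0,"ty":0,"tz":-3,"spin":0},{"tx":0,"ty":0,"tz":-5.5,"spin":0},{"tx":0,"ty":0,"tz":-8.5,"spin":0},{"tx":0,"ty":0,"tz":-11.5,"spin":0},{"tx":0,"ty":0,"tz":-14,"spin":0},{"tx":0,"ty":0,"tz":-14,"spin":0},{"tx":0,"ty":0,"tz":-14,"spin":0}])

```text
time_s: 39.8
tool_pos: [0.4934, 0.2079, 0.1959]
tcp_rot: [[-0.754, -0.657, 0.004], [-0.657, 0.754, 0.003], [-0.005, -0.0, -1.0]]
ft_force: [0.3, 0.4, -0.4]
width: 0.0666
grasp_force: 0.0
```

Run:
```python
from h import *
s,c=snap('wrist'); p=s['tool_pos'];print(s['time_s'],p,s['ft_force'])
print(lem(c,s,.078)); look('wrist',['lemon_mid','bowl'])
g=grad(c['image'])
for z in(.042,.047,.052): print(z,circfit([(g,c,s)],[.493,.2076],[(.075,z+.062)]))
_,cs=snap('scene'); look('scene',['lemon_mid','bowl','mug','pepper_mill','egg_timer','tomato','spice_jar','glass'])
```

```text
39.8 [0.49342412 0.20793294 0.19589541] [ 0.31226141  0.40355392 -0.35437463]
(array([0.49343908, 0.2041486 ]), np.float64(37.91238129204632), array([0.05121306, 0.06812374]), array([ 295,  152,   57,   74, 3079], dtype=int32))
wrist lemon_mid [([0.4925, 0.2073, 0.0757], 0.74)]
wrist bowl [([0.3661, 0.2552, 0.0488], 0.65)]
0.042 (array([0.4926, 0.208 ]), np.float32(125.91))
0.047 (array([0.4934, 0.2078]), np.float32(131.21))
0.052 (array([0.4936, 0.2084]), np.float32(96.49))
scene lemon_mid [([0.4914, 0.2092, 0.0782], 0.55)]
scene bowl [([0.4883, 0.2026, 0.0446], 0.72)]
scene mug [([0.5452, -0.0006, -0.0017], 0.7)]
scene pepper_mill [([0.631, -0.0382, -0.0022], 0.8)]
scene egg_timer [([0.6409, 0.0347, 0.0004], 0.51)]
scene tomato [([0.5822, -0.2326, -0.0018], 0.69)]
scene spice_jar [([0.6446, 0.0345, 0.0028], 0.71), ([0.4112, -0.3377, 0.0018], 0.69)]
scene glass [([0.5376, -0.3155, 0.0043], 0.68), ([0.4907, 0.2049, 0.0537], 0.38)]
```

All in place; the bystanders have not moved.

```bash
python3 -c "from rig import close_job; print(close_job())"
```

```text
the job is handed in; nothing more can be done
None
```

The job is handed in (verdict not reported): the empty bowl was set in the scale's collar, the scale was tared with an 18 N press to the stop, and only then was the lemon laid back in the bowl; final camera checks showed bowl and lemon in place and the bystanders unmoved, at about 40 s.

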